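Press the cork facings onto the playroom bricks

TASK

The cork facings have just been glued to the beech bricks: lay every brick flat in a single row on the board between the locking pliers' pad and the sliding stop, long side to long side, loosen the stop's knob, slide the stop up snug to the row and tighten the knob fully. Then squeeze the plier handles together until they lock, let go and leave the whole row pressed for at least three seconds, and open the pliers by pulling out the release lever. Finally lay all the bricks flat in the plywood drying tray, side by side and not stacked, leave the pliers standing open, and do not disturb the other toys.

Things in the scene. Friction and masses are not known exactly. Their poses are not given: they have to be found in the camera images.
- jig: Fixed plier press on a 10 mm plywood board (x -70 to 120, y -90 to 200 mm). Origin on the bench under the pliers' pivot (boss 13 mm in radius, 58 mm high); x from the handles (-x, beyond the board) to the jaw; y from the pad to the stop; z up. The bricks' row lies on the board along y at x = 75 mm (dark slot), each brick's 50 mm length along x. Pliers stay under 58 mm, knob under 72 mm.
- fixed_handle (a point): Squeezing place on the fixed plier handle: on its middle line, 105 mm behind the pivot, 42 mm above the bench. The handle is a bar 12 mm thick (jig y -18 to -6), 24 mm tall (z 30 to 54), running along jig -x to 130 mm from the pivot.
- moving_handle (a point): The like point on the moving handle (12 mm thick, 24 mm tall, 140 mm long, on the +y side of the fixed one). The handles measure 36 mm over their outer faces here when locked and about 62 mm when open.
- handle (a joint): Angle of the moving handle (rad): 0 = locked, 0.25 = wide open. Over-centre spring, centre at 0.11: above it the handle springs open, below it, it snaps shut and stays. Squeezing takes about 11 N at the squeezing place. Only this handle turns (about the vertical pivot), so the middle of the squeeze shifts 13 mm towards the fixed handle.
- pad (a joint): Compression (m) of the sprung rubber-nosed pad carried by the moving jaw: 0 = free, 0.022 = fully in; the spring gives 2 N plus 0.3 N per mm. From open to locked the pad's tip travels 19 mm along jig +y.
- pad_tip (a point): Tip of the pad (vertical rubber roller 16 mm in diameter and 16 mm tall) where it meets the row, 21 mm above the bench; at jig x = 73, y = -19 mm when open, x = 75, y = 0 when locked with nothing in the way.
- lever (a joint): Release lever, hinged on the moving handle and lying under it: 0 = folded in, 0.35 rad = pulled out towards jig +y (away from the fixed handle); it springs back. At its limit it takes the moving handle along: from locked, pulling its tab about 50 mm towards +y (under 10 N) brings the handle past centre and the pliers spring open.
- lever_tab (a point): Middle of the lever's upright finger tab, 26 mm long (x) by 9 mm thick (y) by 34 mm tall, its top 56 mm above the bench, standing behind the end of the handles at jig x = -167, y = 12 mm when locked and folded in. Pinch it from above, or push it from its inner side; it is 82 mm behind the lever's hinge.
- stop (a joint): Travel (m) of the sliding stop, an aluminium block 50 x 50 mm, 40 mm high, towards the pliers: 0 = farthest (face at jig y = 130 mm), 0.105 = nearest (face at y = 25 mm). Slides with about 2 N when the knob is loose; held by a brake (about 25 N) when tight.
- stop_face (a point): Middle of the stop's face that looks at the row (towards jig -y), 21 mm above the bench.
- knob (a joint): Angle of the clamp knob on the stop (rad): 0 = loose, 1.4 = fully tight; turns clockwise seen from above to tighten. The brake begins to bite at 0.4.
- knob_grip (a point): Centre of the knob's black bar grip, 60 mm above the bench, on the axis, 25 mm behind the stop's face. Bar 44 mm long, 12 mm thick, 24 mm tall (z 48 to 72); in the jig's frame its length lies at 0.7 rad minus the knob's angle from jig x (counter-clockwise positive). While the bar is held, the stop can be slid with it.
- brick1: Beech brick 50 mm long (x), 32 mm wide (y) and 22 mm tall (z), its +y long side a 6 mm cork facing; about 50 g. Origin at the centre of its underside. Either cork direction is right in the row. Absent in some runs.
- brick2: Beech brick 50 mm long (x), 32 mm wide (y) and 22 mm tall (z), its +y long side a 6 mm cork facing; about 50 g. Origin at the centre of its underside. Either cork direction is right in the row. Absent in some runs.
- brick3: Beech brick 50 mm long (x), 32 mm wide (y) and 22 mm tall (z), its +y long side a 6 mm cork facing; about 50 g. Origin at the centre of its underside. Either cork direction is right in the row. Absent in some runs.
- brick4: Beech brick 50 mm long (x), 32 mm wide (y) and 22 mm tall (z), its +y long side a 6 mm cork facing; about 50 g. Origin at the centre of its underside. Either cork direction is right in the row. Absent in some runs.
- tray: Loose open plywood drying tray, outer 160 (x) by 200 (y) by 22 mm tall, walls and floor 5 mm, about 0.6 kg. Origin at the centre of its underside.
- jar: Closed glass jar of marbles, 84 mm across, 120 mm tall; origin at the centre of its underside. Leave alone.
- tugboat: Teal plastic tugboat, about 145 x 58 mm, 92 mm tall; leave alone.
- halfmoon: Beech half-moon block 80 x 30 mm, 40 mm tall, no cork; leave alone.
- carriage: Red wooden train carriage 104 x 50 mm, 50 mm tall; leave alone.
- bucket: Grey aluminium toy bucket 100 mm across, 95 mm tall; leave alone.
- skittle: Small wooden skittle 38 mm across, 75 mm tall; leave alone.
- arch: Wooden arch block 80 x 30 mm, 60 mm tall; leave alone.

How it is judged:
On the way, in this order (a step that is already met when the one before it is completed fails the run):
1. the stop's knob is slackened (value of joint knob below 0.35 rad), for 0.1 s.
2. every brick lies flat in the row, the knob is tight, the handles are locked with the gripper off them, and the pad presses the row on the stop with over 3 N, for three seconds (x of brick1 in the frame of jig between 0.058 and 0.092 m and y of brick1 in the frame of jig between -0.02 and 0.12 m and z of each of brick1, brick2, brick3, brick4 in the frame of jig below 0.016 m and angle between each of brick1, brick2, brick3, brick4's own z axis and vertical below 0.15 rad and angle between the y axis of each of brick1, brick2, brick3, brick4 and the y axis of jig, either way round below 0.2 rad and x of brick2 in the frame of jig between 0.058 and 0.092 m and y of brick2 in the frame of jig between -0.02 and 0.12 m and x of brick3 in the frame of jig between 0.058 and 0.092 m and y of brick3 in the frame of jig between -0.02 and 0.12 m and x of brick4 in the frame of jig between 0.058 and 0.092 m and y of brick4 in the frame of jig between -0.02 and 0.12 m and value of joint knob above 1.05 rad and value of joint handle below 0.04 rad and contact force between pad and anything else above 3 N and contact force between stop_c0 and anything else above 2 N and contact force between the fingers and anything else below 0.5 N), for 3 s.
3. the release lever is pulled out (value of joint lever above 0.25 rad), for 0.05 s.
At the end, for the whole second after the job is handed in: Every brick lies flat (within 0.12 rad) and still on the tray's floor, not stacked; the pliers stand open (handle over 0.2 rad) with the release lever sprung back; the tray stands level (x of brick1 in the frame of tray between -0.07 and 0.07 m and y of brick1 in the frame of tray between -0.09 and 0.09 m and z of brick1 in the frame of tray between 0.001 and 0.012 m and angle between each of brick1, brick2, brick3, brick4's own z axis and vertical below 0.12 rad and linear speed of each of brick1, brick2, brick3, brick4, tray below 0.02 m/s and x of brick2 in the frame of tray between -0.07 and 0.07 m and y of brick2 in the frame of tray between -0.09 and 0.09 m and z of brick2 in the frame of tray between 0.001 and 0.012 m and x of brick3 in the frame of tray between -0.07 and 0.07 m and y of brick3 in the frame of tray between -0.09 and 0.09 m and z of brick3 in the frame of tray between 0.001 and 0.012 m and x of brick4 in the frame of tray between -0.07 and 0.07 m and y of brick4 in the frame of tray between -0.09 and 0.09 m and z of brick4 in the frame of tray between 0.001 and 0.012 m and value of joint handle above 0.2 rad and value of joint lever below 0.1 rad and angle between tray's own z axis and vertical below 0.05 rad); the robot touches nothing.
It fails at once if one of the other toys is moved over 40 mm or tipped (distance of any of jar, tugboat, halfmoon, carriage, bucket, skittle, arch from where it was at the start of the episode above 0.04 m or angle between any of jar, tugboat, halfmoon, carriage, bucket, skittle, arch's own z axis and vertical above 0.5 rad).
Of brick1, brick2, brick3, brick4 only 2 to 3 are there at a start; the rules pass over those that are not, and their reading is None.
At some moment in a run one of brick1, brick2, brick3, brick4 may be knocked a few centimetres aside while the robot is not near it.
Once in a run the grip may slacken for a moment while it holds something.
It also fails if it takes over 210 s, if anything falls off the work surface, if the arm or the gripper's body presses on something with over 40 N, if the wrist force passes 120 N, or if a joint passes its speed limit or range.

ROBOT

A 7-joint arm with a two-finger parallel gripper is mounted at the origin on the work surface. World frame = base frame: x ahead of the robot, y to its left, z up, the work surface at z = 0. Lengths are in m, angles in rad, forces in N, time in s.
With the tool pointing down it reaches from about 0.425 to 0.925 m from the base axis. Payload 6.8 kg.
Tool frame: the origin (TCP) lies on the centre line of the jaws, within the pads' length; the fingertips stand bot.tip_reach ahead of it and the grasp point (between the pads) lies 3 mm ahead of it (bot.tip_reach is the distance from the TCP to the fingertips, in m); z points along the fingers, y is the line along which they close (so a half turn about z gives the same grasp; the last joint's range is limited). The gripper opens to 85 mm and grips with 20 to 120 N. Pads are 22 mm wide; open, the fingers measure 114 mm over their backs; the gripper's body (76 mm by 85 mm) begins 54 mm behind the grasp point. The pads swing forward as they close: fully open they stand 13 mm farther back than shut.
Start: joints at [1.025, 0.477, 0.022, 1.555, -0.011, 1.109, -0.083], TCP at [0.286, -0.611, 0.253] pointing down, gripper open.
Joint ranges: [-2.96, 2.96], [-0.34, 2.1], [-1.41, 1.46], [0.24, 2.44], [-1.37, 4.51], [0.17, 1.92], [-2.96, 2.96]. Speed limits (rad/s): [2.39, 2.39, 3.14, 3.14, 3.14, 3.14, 3.14].

INTERFACE

Orientations are given as a unit quaternion [w, x, y, z].
In Python, from station import bot gives the robot as it stands.
- The arm moves only by the tool jog_arm, never from a script. Its argument "deltas" is a list of rows, each a list of 7 numbers: the shift along the world's x, y, z in m, then the turn, a rotation vector about the world's x, y, z in rad, then the opening, from 0 (shut) to 1 (fully open). In form: [[x, y, z, rx, ry, rz, grip], ...]. A call has 1 to 10 rows; each row shifts and turns the commanded pose from where the row before left it; what a row does not reach is not made up. A row lasts 1/10 s, in which the tool goes at most 50 mm and 8.59 degrees, less where a joint would pass 70% of its speed; a pose out of reach is approached as far as the arm can. A call with a gripper value outside its range is refused whole. The fingers move at their own pace and stop on an object; "newtons" is the grip in N (left out, the last holds). Time passes only in rows, so rows that do not move let the fingers close. It gives the time, the measured TCP pose, the force, the opening and the grip force at its end, in the units of the state.
- bot.get_obs(): the state, without advancing time (a new reading comes with each control period).
- bot.read_camera(name): name is "scene" or "side" or "wrist"; returns a dict with "img" (384x512x3 uint8, red, green, blue), "K" (3x3 intrinsics, pixels), "eye" and "attitude" of the camera in the world. Camera axes: x right, y down, z forward; pixel columns grow to the right and rows downward; lengths in m; the calibration is good to about 2 mm. A picture is of the moment at which its call begins. There is no depth.
- bot.hand_in(): hands the job in; it is judged then, once.
The state is a dict: "t": time; "q": joint angles; "joint_vel": joint speeds; "joint_torque": joint torques, N m; "eef_pos": TCP position; "tool_rot": TCP orientation; "contact_force": force on the tool from outside, world axes, zero at the start; "torque": the same for the moment, N m; "gripper_width": opening from 0.0 (shut) to 1.0 (fully open); "grasp_force": force on a finger pad.
Only numpy, scipy, OpenCV 4.12 (cv2) and the standard library are available. Lean on these libraries where they do the work, as an engineer would, in place of code of your own. Each camera call takes 0.05 s, during which the arm holds its last target. There are 200 camera calls.

## Working session

There is one attempt and no reset: what is moved stays moved. The work goes in short steps, Python scripts to look and compute and a tool call to move; the robot and the scene stay as the last step left them, time stands still between calls to the robot, and variables do not carry over. Pictures are saved under pics/ and viewed, at most 14 in all, crops included, and the job is handed in when it is done.

Besides the shell and the picture viewer there is one more tool, called after "Emit:" by a JSON object that holds its "fn" and its "kwargs", one argument or row to a line. jog_arm: Moves the arm, as the interface text tells. Its arguments: {"type":"object","properties":{"deltas":{"type":"array"},"newtons":{"type":"number"}},"required":["deltas"]}

```bash
ls; mkdir -p pics; python3 - <<'E'
from station import bot
import cv2,numpy as np
o=bot.get_obs();print(o['t'],o['eef_pos'],o['tool_rot'],o['gripper_width'],bot.tip_reach)
for n in ['scene','side']:
    c=bot.read_camera(n);cv2.imwrite(f'pics/{n}0.png',cv2.resize(c['img'][:,:,::-1],(800,600),interpolation=cv2.INTER_CUBIC));np.savez(f'{n}0.npz',**{k:np.array(v) for k,v in c.items()})
    print(n,c['K'],c['eye'],c['attitude'])
E
```

```text
pics
0.0 [ 0.28593496 -0.61084261  0.25231794] [-8.69688393e-04  9.76134060e-01  2.17166931e-01 -2.54756149e-04] 0.9980939516209216 0.022
scene [[470.61464465   0.         258.61281566]
 [  0.         470.61464465 189.6866441 ]
 [  0.           0.           1.        ]] [1.35511099 0.48975919 0.89985239] [-0.19372477  0.42771261  0.8023995  -0.36835808]
side [[468.41976728   0.         258.35585191]
 [  0.         468.41976728 194.94079532]
 [  0.           0.           1.        ]] [-0.13943061  0.89792961  0.98496382] [ 0.14120833 -0.27094869  0.85571215 -0.41761673]
```

View pics/scene0.png

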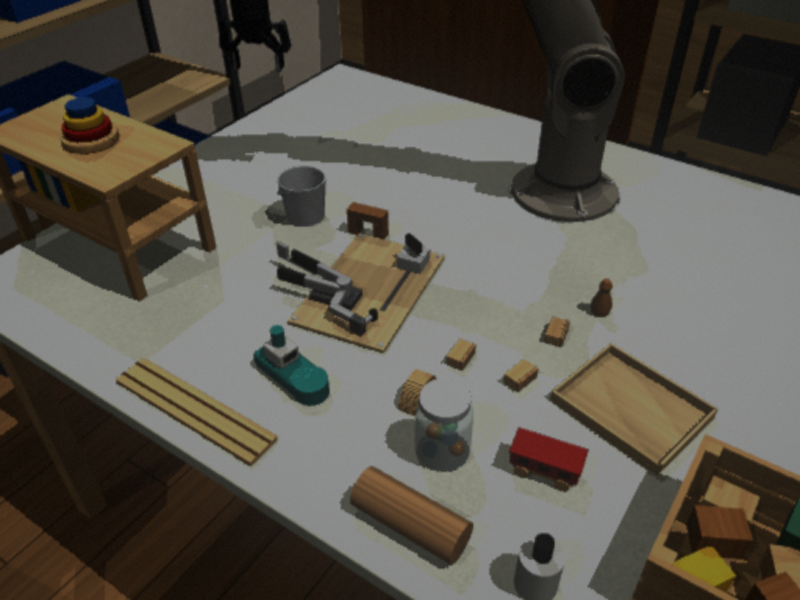

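View pics/side0.png

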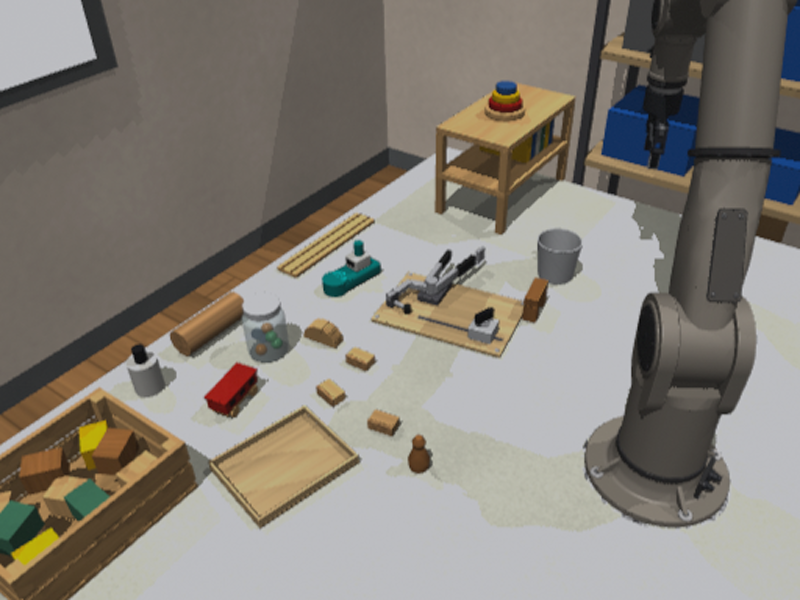

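```bash
cat > h.py <<'E'
import numpy as np,cv2
from scipy.spatial.transform import Rotation as R
from scipy.optimize import least_squares
def load(n): return {k:v for k,v in np.load(n).items()}
def rot(q): return R.from_quat(np.roll(q,-1)).as_matrix()   # wxyz
def proj(c,P):
    p=(np.atleast_2d(P)-c['eye'])@rot(c['attitude']); p=p@c['K'].T
    return p[:,:2]/p[:,2:]
def ray(c,uv,z):
    d=rot(c['attitude'])@np.linalg.inv(c['K'])@[uv[0],uv[1],1]
    return c['eye']+d*(z-c['eye'][2])/d[2]
def w(p,L):
    L=np.atleast_2d(L);cs,s=np.cos(p[2]),np.sin(p[2])
    return np.c_[p[0]+cs*L[:,0]-s*L[:,1],p[1]+s*L[:,0]+cs*L[:,1],L[:,2]]
def fit(obs,p0):   # obs: list of (cam, local xyz, uv)
    f=lambda p:np.concatenate([(proj(c,w(p,l))[0]-uv) for c,l,uv in obs])
    r=least_squares(f,p0,loss='soft_l1');return r.x,np.abs(r.fun).reshape(-1,2).max(1)
def crop(c,x0,y0,wd,ht,s): return cv2.resize(c['img'][y0:y0+ht,x0:x0+wd,::-1],None,fx=s,fy=s,interpolation=cv2.INTER_CUBIC)
E
python3 - <<'E'
from h import *
a,b=load('scene0.npz'),load('side0.npz')
print(ray(a,np.array([565,190])*.64,0))
A=crop(a,275,190,110,60,7);B=crop(b,190,215,90,70,7)
cv2.imwrite('pics/a.png',A);
A=np.clip(A*1.3,0,255);B=np.clip(B*1.3,0,255)
im=np.zeros((600,800,3));im[:300,:550]=cv2.resize(A,(550,300));im[300:,:386]=cv2.resize(B,(386,300))
# separate: jig crops
im2=np.zeros((600,800,3))
C=crop(a,170,140,125,90,3.3333);D=crop(b,230,155,125,90,3.3333)
cv2.imwrite('pics/jig.png',np.clip(np.vstack([cv2.resize(C,(416,300)),cv2.resize(D,(416,300))])*1.3,0,255))
A2=crop(a,275,190,100,60,5);B2=crop(b,190,215,100,60,5)
cv2.imwrite('pics/br.png',np.clip(np.vstack([A2,B2])*1.3,0,255))
E
```

```text
[-0.01036716  0.00025387  0.        ][ WARN:0@1.055] global loadsave.cpp:1063 imwrite_ Unsupported depth image for selected encoder is fallbacked to CV_8U.
```

View pics/jig.png

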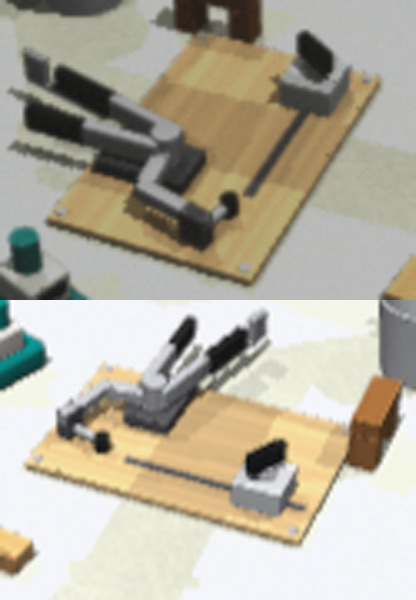

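View pics/br.png

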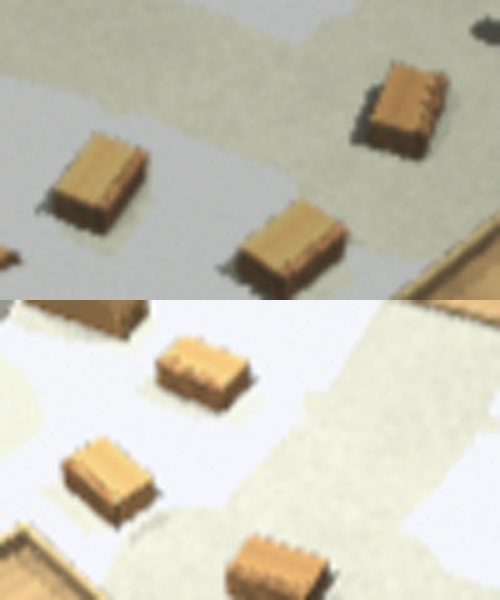

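```bash
cat >> h.py <<'E'
def boxl(x0,x1,y0,y1,h): return np.array([[x,y,z] for x in(x0,x1) for y in(y0,y1) for z in(0.,h)])
def mask(c):
    hsv=cv2.cvtColor(c['img'],cv2.COLOR_RGB2HSV)
    return ((hsv[...,1]>75)&(hsv[...,0]<28)).astype(np.uint8)
def silfit(cams,p0,L,S=4,z0=0.,pad=9):
    """maximise IoU of hull silhouette against colour masks, all cams"""
    L=L+[0,0,z0]; data=[]
    for c in cams:
        uv=proj(c,w(p0,L)); a=np.floor(uv.min(0)-pad).astype(int);b=np.ceil(uv.max(0)+pad).astype(int)
        a=np.maximum(a,0)
        m=cv2.resize((mask(c)*255)[a[1]:b[1],a[0]:b[0]],None,fx=S,fy=S,interpolation=cv2.INTER_LINEAR)>127
        n,lab,st,cen=cv2.connectedComponentsWithStats(m.astype(np.uint8))
        q=(proj(c,w(p0,L).mean(0))[0]-a)*S
        k=1+np.argmin([np.hypot(*(cen[i]-q))-st[i,4]**.5 for i in range(1,n)])
        data.append((c,a,lab==k))
    def f(p):
        s=0
        for c,a,m in data:
            h=cv2.convexHull(np.round(((proj(c,w(p,L))-a+.5)*S-.5)*16).astype(np.int32))
            r=np.zeros(m.shape,np.uint8);cv2.fillConvexPoly(r,h,1,shift=4);r=r>0
            s+=(r&m).sum()/max((r|m).sum(),1)
        return -s/len(data)
    from scipy.optimize import minimize
    best=None
    for dy in np.arange(-1.5,1.6,.3):
        x0=np.array(p0)+[0,0,dy]
        r=minimize(f,x0,method='Nelder-Mead',options=dict(initial_simplex=[x0,x0+[.008,0,0],x0+[0,.008,0],x0+[0,0,.25]],xatol=1e-5,fatol=1e-5))
        if best is None or r.fun<best.fun: best=r
    return best.x,-best.fun
BR=boxl(-.025,.025,-.016,.016,.022)
E
python3 - <<'E'
from h import *
a,b=load('scene0.npz'),load('side0.npz')
for n,uvs,uvd in [('A',(100,180),(200,370)),('B',(293,245),(110,480)),('C',(408,105),(275,570))]:
    g=ray(a,(275+uvs[0]/5,190+uvs[1]/5),.015);g2=ray(b,(190+uvd[0]/5,215+(uvd[1]-300)/5),.015)
    p,s=silfit([a,b],[*(g+g2)[:2]/2,0.],BR);print(n,g[:2].round(3),g2[:2].round(3),p.round(4),s)
    for c in(a,b): print('   single',*silfit([c],[*p],BR))
# jig
z=.01
S=lambda u,v:np.array([170+u/3.333,140+v/3.333]);D=lambda u,v:np.array([230+u/3.333,155+(v-300)/3.333])
obs=[(a,[.12,.2,z],S(380,78)),(a,[.12,-.09,z],S(252,278)),(a,[-.07,-.09,z],S(48,215)),(a,[-.07,.2,z],S(190,35)),
(b,[.12,.2,z],D(300,537)),(b,[.12,-.09,z],D(27,462)),(b,[-.07,-.09,z],D(105,366))]
best=min((fit(obs,[.5,-.2,t]) for t in np.arange(0,6.28,.8)),key=lambda r:r[1].sum());print('jig',best)
# tray
k=.64;z=.022
ob=[(a,(612,347)),(a,(715,410)),(a,(658,467)),(a,(552,395)),(b,(306,411)),(b,(358,458)),(b,(262,520)),(b,(211,463))]
print([ray(c,np.array(u)*k,z)[:2].round(3) for c,u in ob])
for n,u,zz in [('jar',(443,400),.12),('skit',(600,310),.0),('carr',(548,450),.05),('half',(418,378),.04),('tug',(292,365),.05),('arch',(368,215),.06),('bucket',(303,178),.095)]: print(n,ray(a,np.array(u)*k,zz)[:2].round(3))
E
```

```text
A [0.576 0.076] [0.575 0.076] [0.5737 0.0734 0.1549] 0.8094656334346946
   single [0.57208578 0.07248455 0.15456707] 0.8412698412698413
   single [ 0.57858928  0.07246216 -0.12879289] 0.7966450853443202
B [0.561 0.182] [0.559 0.182] [0.5614 0.1798 2.9725] 0.8299192466808496
   single [0.55879265 0.17973952 3.01234317] 0.8633004926108374
   single [0.56430361 0.17878706 2.80795959] 0.835710367526056
C [0.433 0.186] [0.436 0.184] [0.4345 0.1848 0.1824] 0.854314275566044
   single [0.43087031 0.18429567 0.21411541] 0.8836962294211365
   single [0.43681186 0.18337032 0.22649079] 0.8588785046728972
jig (array([ 0.57141376, -0.1762901 ,  1.76530438]), array([1.06414541, 0.05101127, 0.95088559, 1.94515457, 0.76488637,
       0.74872792, 1.20948184]))
[array([0.428, 0.284]), array([0.47 , 0.468]), array([0.623, 0.432]), array([0.582, 0.246]), array([0.56, 0.25]), array([0.414, 0.282]), array([0.46 , 0.466]), array([0.612, 0.433])]
jar [0.761 0.151]
skit [0.326 0.224]
carr [0.705 0.294]
half [0.683 0.059]
tug [ 0.78  -0.119]
arch [ 0.384 -0.257]
bucket [ 0.39  -0.416]
```

Emit:
{"fn": "jog_arm", "kwargs": {
  "deltas": [
    [0.015,0.035,0.01,0,0,0.06,1],
    [0.015,0.035,0.01,0,0,0.06,1],
    [0.015,0.035,0.01,0,0,0.06,1],
    [0.015,0.035,0.01,0,0,0.06,1],
    [0.015,0.035,0.01,0,0,0.06,1],
    [0.015,0.035,0.01,0,0,0.06,1],
    [0.015,0.035,0.01,0,0,0.06,1],
    [0.015,0.035,0.01,0,0,0.06,1],
    [0.015,0.035,0.01,0,0,0.06,1],
    [0.015,0.035,0.01,0,0,0.06,1]
  ]
}}

```text
t: 1.1
eef_pos: [0.4363, -0.2598, 0.3534]
tool_rot: [-0.0, 0.868, 0.497, -0.0]
contact_force: [1.8, -0.4, -0.4]
gripper_width: 1.003
grasp_force: 0.0
```

Emit:
{"fn": "jog_arm", "kwargs": {
  "deltas": [
    [0.02,0.035,0,0,0,0.06,1],
    [0.02,0.035,0,0,0,0.06,1],
    [0.02,0.035,0,0,0,0.06,1],
    [0.02,0.035,0,0,0,0.06,1],
    [0,0,0,0,0,0,1],
    [0,0,0,0,0,0,1]
  ]
}}

```text
t: 1.7
eef_pos: [0.5162, -0.1206, 0.3528]
tool_rot: [-0.0, 0.802, 0.597, -0.0]
contact_force: [-0.1, -0.3, 0.3]
gripper_width: 1.002
grasp_force: 0.0
```

```bash
python3 - <<'E'
from station import bot
from h import *
c=bot.read_camera('wrist');np.savez('w1.npz',**{k:np.array(v) for k,v in c.items()})
o=bot.get_obs();print(o['t'],o['eef_pos'],o['q'].round(2) if hasattr(o['q'],'round') else o['q']);print(c['eye'],rot(c['attitude']).round(3))
im=c['img'][:,:,::-1].copy()
p=np.array([0.5714,-.1763,1.7653])
for s in [[(-.07,-.09),(.12,-.09),(.12,.2),(-.07,.2)],[(.05,.13),(.1,.13),(.1,.18),(.05,.18)]]:
    z=.01 if len(s)==4 and s[0][0]<0 else .04+.0
    uv=np.round(proj(c,w(p,[(x,y,z) for x,y in s]))).astype(int);cv2.polylines(im,[uv],True,(0,0,255),1)
cv2.imwrite('pics/w1.png',cv2.resize(im,(800,600)))
E
```

```text
1.75 [ 0.51573061 -0.1220006   0.35286453] [ 0.47  0.18 -0.4   1.75  0.08  1.23 -0.25]
[ 0.53591428 -0.0580654   0.4736693 ] [[ 0.958 -0.276 -0.077]
 [-0.287 -0.924 -0.252]
 [-0.001  0.263 -0.965]]
```

View pics/w1.png

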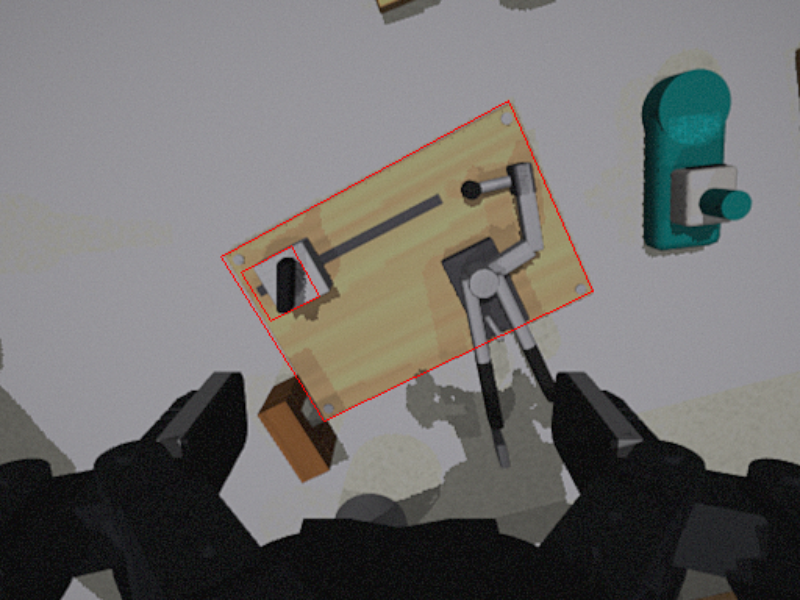

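```bash
python3 - <<'E'
from h import *
c=load('w1.npz')
k=1/1.5625
P=lambda u,v:np.array([u+.5,v+.5])*k-.5
p=[0.5714,-.1763,1.7653]
obs=[(c,[-.07,.2,.01],P(325,421)),(c,[.12,.2,.01],P(222,257)),(c,[.12,-.09,.01],P(509,101)),(c,[-.07,-.09,.01],P(593,291)),(c,[0,0,.058],P(484,283)),(c,[.073,-.027,.029],P(470,190))]
p,r=fit(obs,p);print(p,r)
# gradient edge refine: board mask
hsv=cv2.cvtColor(c['img'],cv2.COLOR_RGB2HSV)
def toj(q): 
    d=np.array(q[:2])-p[:2];cs,s=np.cos(p[2]),np.sin(p[2]);return (np.array([cs*d[0]+s*d[1],-s*d[0]+cs*d[1]])*1000).round(1)
for n,u,z in [('pivot',(484,283),.058),('pad',(470,190),.029),('knobtop',(287,285),.072),('knob end1',(289,262),.072),('knob end2',(285,309),.072),('faceL',(306,240),.04),('faceR',(336,288),.01),('slot',(438,199),.01),('tab',(502,450),.056)]:
    q=ray(c,P(*u),z);print(n,q.round(4),toj(q))
for n,l in [('pad',[.073,-.027,.029]),('pivot',[0,0,.058])]: print(n,proj(c,w(p,l))/k)
E
```

```text
[ 0.57261666 -0.17779215  1.76429037] [0.24804715 0.31044671 0.20170303 0.52554681 0.8064864  1.68037712]
pivot [ 0.5737 -0.1777  0.058 ] [-0.1 -1.1]
pad [ 0.585  -0.1032  0.029 ] [ 70.8 -26.5]
knobtop [ 0.4192 -0.1295  0.072 ] [ 76.9 141.3]
knob end1 [ 0.4272 -0.1121  0.072 ] [ 92.4 130.1]
knob end2 [ 0.4107 -0.1482  0.072 ] [ 60.2 153.2]
faceL [ 0.439  -0.1026  0.04  ] [ 99.5 116.7]
faceR [ 0.4442 -0.1565  0.01  ] [ 45.6 122. ]
slot [ 0.5577 -0.1046  0.01  ] [74.7  0.6]
tab [ 0.5509 -0.3371  0.056 ] [-152.2   51.9]
pad [[469.17440678 187.09316074]]
pivot [[482.45861501 283.22628359]]
```

Emit:
{"fn": "jog_arm", "kwargs": {
  "deltas": [
    [0,0.035,0,0,0,0.04,1],
    [0,0.035,0,0,0,0.04,1],
    [0,0.035,0,0,0,0.04,1],
    [0,0.035,0,0,0,0.04,1],
    [0,0.035,0,0,0,0.04,1],
    [0,0.035,0,0,0,0.04,1],
    [0,0.035,0,0,0,0.04,1],
    [0,0.035,0,0,0,0.04,1],
    [0,0,0,0,0,0,0.85],
    [0,0,0,0,0,0,0.85]
  ]
}}

```text
t: 2.75
eef_pos: [0.5163, 0.1575, 0.353]
tool_rot: [0.0, 0.698, 0.716, -0.0]
contact_force: [0.5, -1.5, 0.9]
gripper_width: 0.851
grasp_force: 0.0
```

```bash
python3 - <<'E'
from station import bot
from h import *
c=bot.read_camera('wrist');np.savez('w2.npz',**{k:np.array(v) for k,v in c.items()})
o=bot.get_obs();print(o['t'],o['eef_pos'],o['tool_rot'])
im=c['img'][:,:,::-1].copy()
for n,p in [('A',(.574,.073,.15)),('B',(.561,.18,-.17)),('C',(.434,.185,.18))]:
    p,s=silfit([c],p,BR,pad=12);print(n,p.round(4),s)
    cv2.polylines(im,[np.round(proj(c,w(p,[[x,y,.022] for x,y in((-.025,-.016),(.025,-.016),(.025,.016),(-.025,.016))]))).astype(int)],True,(0,0,255),1)
cv2.imwrite('pics/w2.png',cv2.resize(im,(800,600)))
E
```

```text
2.8 [0.51650794 0.15654975 0.35295728] [ 2.97712608e-04  6.98613687e-01  7.15498749e-01 -6.06301078e-04]
A [0.5759 0.072  0.1095] 0.9085818283634327
B [ 0.5638  0.1786 -0.225 ] 0.9344495661605207
C [0.4358 0.1837 0.194 ] 0.9163864160896802
```

View pics/w2.png

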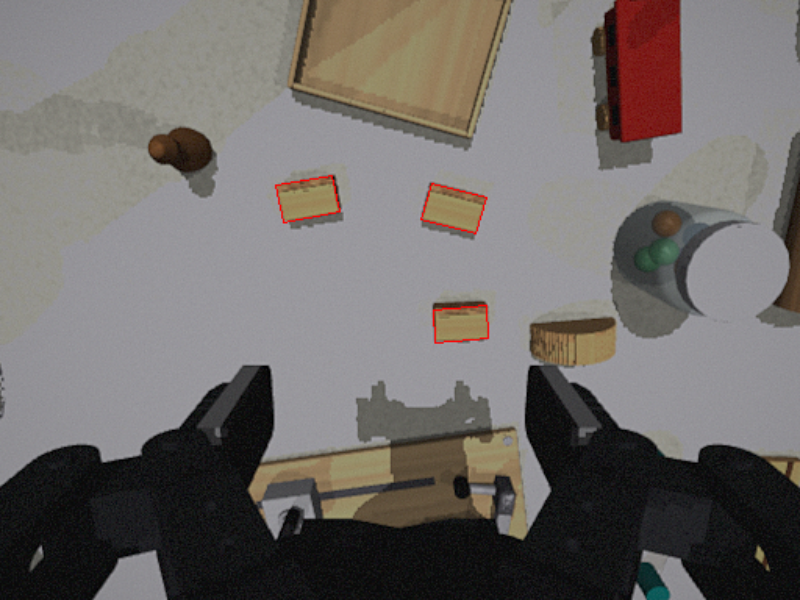

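Emit:
{"fn": "jog_arm", "kwargs": {
  "deltas": [
    [0.012,-0.017,-0.03,0,0,0.02,0.85],
    [0.012,-0.017,-0.04,0,0,0.02,0.85],
    [0.012,-0.017,-0.04,0,0,0.02,0.85],
    [0.012,-0.017,-0.04,0,0,0.025,0.85],
    [0.0115,-0.0165,-0.04,0,0,0,0.85],
    [0,0,-0.04,0,0,0,0.85],
    [0,0,-0.04,0,0,0,0.85],
    [0,0,-0.03,0,0,0,0.85],
    [0,0,0,0,0,0,0.85],
    [0,0,0,0,0,0,0.85]
  ]
}}

```text
t: 3.8
eef_pos: [0.5759, 0.0725, 0.0536]
tool_rot: [0.0, 0.667, 0.745, -0.001]
contact_force: [0.7, 0.3, 0.5]
gripper_width: 0.847
grasp_force: 0.0
```

Emit:
{"fn": "jog_arm", "kwargs": {
  "deltas": [
    [0,0,-0.02,0,0,0,0.85],
    [0,0,-0.0095,0,0,0,0.85],
    [0,0,0,0,0,0,0.4],
    [0,0,0,0,0,0,0.3],
    [0,0,0,0,0,0,0.3],
    [0,0,0,0,0,0,0.3],
    [0,0,0,0,0,0,0.3]
  ],
  "newtons": 40
}}

```text
t: 4.5
eef_pos: [0.5766, 0.0742, 0.0252]
tool_rot: [0.001, 0.666, 0.746, 0.001]
contact_force: [-0.1, -1.1, 6.5]
gripper_width: 0.581
grasp_force: 41.7
```

Emit:
{"fn": "jog_arm", "kwargs": {
  "deltas": [
    [0,0,0.02,0,0,0,0.3],
    [0,0,0.03,0,0,0,0.3],
    [0,-0.008,0.04,0,0,-0.11,0.3],
    [0,-0.01,0.02,0,0,-0.11,0.3],
    [0,-0.016,0,0,0,-0.12,0.3],
    [0,-0.016,0,0,0,-0.12,0.3],
    [0,-0.016,0,0,0,-0.12,0.3],
    [0,-0.016,0,0,0,-0.12,0.3],
    [0,-0.016,0,0,0,-0.12,0.3],
    [0,-0.016,0,0,0,-0.12,0.3]
  ]
}}

```text
t: 5.5
eef_pos: [0.5756, -0.0404, 0.1342]
tool_rot: [0.0, 0.933, 0.361, 0.0]
contact_force: [0.3, -0.5, -0.2]
gripper_width: 0.58
grasp_force: 41.2
```

Emit:
{"fn": "jog_arm", "kwargs": {
  "deltas": [
    [-0.005,-0.013,0,0,0,-0.11,0.3],
    [-0.005,-0.013,0,0,0,-0.11,0.3],
    [-0.005,-0.013,0,0,0,-0.11,0.3],
    [-0.005,-0.013,0,0,0,-0.11,0.3],
    [-0.0043,-0.0131,-0.01,0,0,-0.105,0.3],
    [0,0,-0.03,0,0,0,0.3],
    [0,0,-0.03,0,0,0,0.3],
    [0,0,-0.012,0,0,0,0.3],
    [0,0,0,0,0,0,0.3],
    [0,0,0,0,0,0,0.3]
  ]
}}

```text
t: 6.5
eef_pos: [0.552, -0.1048, 0.0526]
tool_rot: [0.0, 0.995, 0.099, 0.0]
contact_force: [0.8, -0.4, -0.4]
gripper_width: 0.586
grasp_force: 41.2
```

Emit:
{"fn": "jog_arm", "kwargs": {
  "deltas": [
    [0,0,-0.012,0,0,0,0.3],
    [0,0,-0.0045,0,0,0,0.3],
    [0,0,0,0,0,0,0.3],
    [0,0,0,0,0,0,0.7],
    [0,0,0,0,0,0,0.7],
    [0,0,0,0,0,0,0.7],
    [0,0,0.02,0,0,0,0.7],
    [0,0,0.04,0,0,0,0.7],
    [0,0,0.04,0,0,0,0.8],
    [0,0.005,0.04,0,0,0.1,0.85]
  ]
}}

```text
t: 7.5
eef_pos: [0.551, -0.1006, 0.1768]
tool_rot: [0.0, 0.989, 0.148, -0.0]
contact_force: [0.3, -0.5, 1.0]
gripper_width: 0.848
grasp_force: 0.0
```

Emit:
{"fn": "jog_arm", "kwargs": {
  "deltas": [
    [0.0015,0.033,0.02,0,0,0.117,0.85],
    [0.0015,0.033,0.02,0,0,0.117,0.85],
    [0.0015,0.033,0.02,0,0,0.117,0.85],
    [0.0015,0.033,0,0,0,0.117,0.85],
    [0.0015,0.033,0,0,0,0.117,0.85],
    [0.0015,0.033,0,0,0,0.117,0.85],
    [0.0015,0.03,0,0,0,0.117,0.85],
    [0.0015,0.03,0,0,0,0.117,0.85],
    [0,0.02,0,0,0,0.11,0.85],
    [0,0,0,0,0,0,0.85]
  ]
}}

```text
t: 8.5
eef_pos: [0.5626, 0.1819, 0.2354]
tool_rot: [-0.001, 0.78, 0.625, 0.001]
contact_force: [-0.3, 0.7, 0.3]
gripper_width: 0.849
grasp_force: 0.0
```

```bash
cat > look.py <<'E'
from station import bot
from h import *
import sys
def look(bricks,name,z0=0.,cams=('wrist',)):
    cs=[bot.read_camera(n) for n in cams];o=bot.get_obs();q=o['tool_rot'];e=o['eef_pos']
    np.savez(name+'.npz',**{k:np.array(v) for k,v in cs[0].items()})
    t=2*np.arctan2(q[2],q[1])-np.pi/2;print(round(o['t'],2),'tcp',e.round(4),'closing',round(t,3),'q',np.round(o['q'],2))
    for p in bricks:
        p,s=silfit(cs,p,BR,pad=14,z0=z0);d=(p[2]-t+np.pi/2)%np.pi-np.pi/2
        print('brick',p.round(4),round(s,3),'delta',np.round(p[:2]-e[:2],4),'turn',round(d,3))
E
python3 -c "
from look import *
look([(.5638,.1786,-.225)],'w3')"
```

```text
8.55 tcp [0.5629 0.1794 0.2352] closing -0.225 q [-0.04  0.4  -0.49  1.76  0.21  1.04 -0.82]
brick [ 0.5637  0.1781 -0.2171] 0.956 delta [ 0.0008 -0.0013] turn 0.008
```

Emit:
{"fn": "jog_arm", "kwargs": {
  "deltas": [
    [0.001,-0.0013,-0.04,0,0,0.008,0.85],
    [0,0,-0.04,0,0,0,0.85],
    [0,0,-0.04,0,0,0,0.85],
    [0,0,-0.04,0,0,0,0.85],
    [0,0,-0.03,0,0,0,0.85],
    [0,0,-0.018,0,0,0,0.85],
    [0,0,0,0,0,0,0.7],
    [0,0,0,0,0,0,0.3],
    [0,0,0,0,0,0,0.3],
    [0,0,0,0,0,0,0.3]
  ]
}}

```text
t: 9.55
eef_pos: [0.5654, 0.1767, 0.0287]
tool_rot: [0.001, 0.78, 0.625, 0.001]
contact_force: [-0.2, 0.1, 0.2]
gripper_width: 0.571
grasp_force: 42.7
```

Emit:
{"fn": "jog_arm", "kwargs": {
  "deltas": [
    [0,0,0,0,0,0,0.3],
    [0,0,0.02,0,0,0,0.3],
    [0,0,0.04,0,0,0,0.3],
    [0,0,0.04,0,0,0,0.3],
    [-0.003,-0.03,0.02,0,0,-0.115,0.3],
    [-0.005,-0.03,0,0,0,-0.115,0.3],
    [-0.005,-0.03,0,0,0,-0.115,0.3],
    [-0.005,-0.03,0,0,0,-0.115,0.3],
    [-0.005,-0.03,0,0,0,-0.115,0.3],
    [0,0,0,0,0,0,0.3]
  ]
}}

```text
t: 10.55
eef_pos: [0.5406, 0.0214, 0.1476]
tool_rot: [0.001, 0.927, 0.374, -0.001]
contact_force: [-0.0, 0.5, -0.5]
gripper_width: 0.577
grasp_force: 42.7
```

Emit:
{"fn": "jog_arm", "kwargs": {
  "deltas": [
    [-0.0045,-0.0267,0,0,0,-0.115,0.3],
    [-0.0045,-0.0267,0,0,0,-0.115,0.3],
    [-0.0045,-0.0267,0,0,0,-0.115,0.3],
    [-0.0045,-0.0267,0,0,0,-0.115,0.3],
    [-0.0045,-0.0267,0,0,0,-0.113,0.3],
    [0,0,-0.04,0,0,0,0.3],
    [0,0,-0.035,0,0,0,0.3],
    [0,0,0,0,0,0,0.3],
    [0,0,0,0,0,0,0.3]
  ]
}}

```text
t: 11.45
eef_pos: [0.519, -0.106, 0.0727]
tool_rot: [-0.0, 0.995, 0.102, -0.0]
contact_force: [0.3, -0.6, 0.2]
gripper_width: 0.573
grasp_force: 42.7
```

```bash
python3 - <<'E'
from station import bot
from h import *
for i,n in enumerate(['scene','wrist']):
    c=bot.read_camera(n);np.savez('s%d.npz'%i,**{k:np.array(v) for k,v in c.items()})
a,b=load('s0.npz'),load('s1.npz')
A=crop(a,180,145,110,85,4.8);A=cv2.resize(A,(388,300))
B=crop(b,0,0,512,384,1);B=cv2.resize(B,(400,300))
cv2.imwrite('pics/p2.png',cv2.convertScaleAbs(np.hstack([A,B]),alpha=1.3))
o=bot.get_obs();print(o['eef_pos'],o['tool_rot'],o['t'])
E
```

```text
[ 0.52033216 -0.10634007  0.07406837] [1.71954910e-04 9.94766092e-01 1.02168403e-01 1.41793806e-03] 11.55
```

View pics/p2.png

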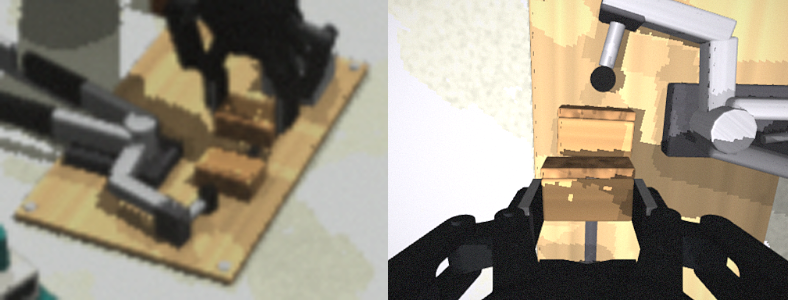

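Emit:
{"fn": "jog_arm", "kwargs": {
  "deltas": [
    [-0.0015,-0.006,0,0,0,-0.01,0.3],
    [0,0,-0.02,0,0,0,0.3],
    [0,0,-0.0155,0,0,0,0.3],
    [0,0,0,0,0,0,0.3],
    [0,0,0,0,0,0,0.7],
    [0,0,0,0,0,0,0.7],
    [0,0,0,0,0,0,0.7]
  ]
}}

```text
t: 12.25
eef_pos: [0.5177, -0.1128, 0.0374]
tool_rot: [0.0, 0.995, 0.097, 0.001]
contact_force: [0.6, -0.8, 0.4]
gripper_width: 0.699
grasp_force: 0.0
```

Emit:
{"fn": "jog_arm", "kwargs": {
  "deltas": [
    [0,0,0.02,0,0,0,0.7],
    [0,0,0.04,0,0,0,0.7],
    [0,0,0.04,0,0,0,0.8],
    [0,0.005,0.04,0,0,0.1,0.85],
    [-0.005,0.02,0.03,0,0,0.11,0.85],
    [-0.007,0.025,0.03,0,0,0.11,0.85],
    [-0.007,0.025,0,0,0,0.11,0.85],
    [-0.007,0.025,0,0,0,0.11,0.85],
    [-0.007,0.025,0,0,0,0.11,0.85],
    [-0.007,0.025,0,0,0,0.11,0.85]
  ]
}}

```text
t: 13.25
eef_pos: [0.4769, 0.0383, 0.2371]
tool_rot: [0.0, 0.887, 0.461, 0.0]
contact_force: [0.2, 0.2, 0.9]
gripper_width: 0.853
grasp_force: 0.0
```

Emit:
{"fn": "jog_arm", "kwargs": {
  "deltas": [
    [-0.007,0.025,0,0,0,0.11,0.85],
    [-0.007,0.025,0,0,0,0.11,0.85],
    [-0.007,0.025,0,0,0,0.11,0.85],
    [-0.007,0.025,0,0,0,0.11,0.85],
    [-0.007,0.025,0,0,0,0.11,0.85],
    [-0.007,0.021,0,0,0,0.11,0.85],
    [0,0,0,0,0,0.11,0.85],
    [0,0,0,0,0,0.11,0.85],
    [0,0,0,0,0,0,0.85],
    [0,0,0,0,0,0,0.85]
  ]
}}

```text
t: 14.25
eef_pos: [0.4353, 0.1831, 0.2369]
tool_rot: [0.0, 0.61, 0.793, 0.0]
contact_force: [0.4, -0.7, -0.0]
gripper_width: 0.85
grasp_force: 0.0
```

```bash
python3 -c "
from look import *
look([(.4358,.1837,.194)],'w4')"
```

```text
14.3 tcp [0.4354 0.183  0.2369] closing 0.26 q [ 0.01  0.21 -0.61  2.01  0.15  0.96 -0.41]
brick [0.4359 0.1837 0.1752] 0.936 delta [0.0005 0.0007] turn -0.085
```

Emit:
{"fn": "jog_arm", "kwargs": {
  "deltas": [
    [0.0005,0.0005,-0.04,0,0,-0.08,0.85],
    [0,0,-0.04,0,0,0,0.85],
    [0,0,-0.04,0,0,0,0.85],
    [0,0,-0.04,0,0,0,0.85],
    [0,0,-0.03,0,0,0,0.85],
    [0,0,-0.0195,0,0,0,0.85],
    [0,0,0,0,0,0,0.7],
    [0,0,0,0,0,0,0.3],
    [0,0,0,0,0,0,0.3],
    [0,0,0,0,0,0,0.3]
  ]
}}

```text
t: 15.3
eef_pos: [0.4368, 0.184, 0.0285]
tool_rot: [0.001, 0.64, 0.769, 0.001]
contact_force: [-0.3, -0.1, -0.2]
gripper_width: 0.578
grasp_force: 42.3
```

Emit:
{"fn": "jog_arm", "kwargs": {
  "deltas": [
    [0,0,0,0,0,0,0.3],
    [0,0,0.02,0,0,0,0.3],
    [0,0,0.04,0,0,0,0.3],
    [0,0,0.04,0,0,0,0.3],
    [0.003,-0.02,0.02,0,0,-0.115,0.3],
    [0.004,-0.025,0,0,0,-0.115,0.3],
    [0.004,-0.025,0,0,0,-0.115,0.3],
    [0.004,-0.025,0,0,0,-0.115,0.3],
    [0.004,-0.025,0,0,0,-0.115,0.3],
    [0.004,-0.025,0,0,0,-0.115,0.3]
  ]
}}

```text
t: 16.3
eef_pos: [0.459, 0.0377, 0.1479]
tool_rot: [0.0, 0.863, 0.505, 0.0]
contact_force: [0.0, -0.8, -1.0]
gripper_width: 0.573
grasp_force: 42.4
```

Emit:
{"fn": "jog_arm", "kwargs": {
  "deltas": [
    [0.004,-0.025,0,0,0,-0.115,0.3],
    [0.004,-0.025,0,0,0,-0.115,0.3],
    [0.004,-0.025,0,0,0,-0.115,0.3],
    [0.004,-0.025,0,0,0,-0.115,0.3],
    [0.004,-0.025,0,0,0,-0.115,0.3],
    [0.004,-0.025,0,0,0,-0.11,0.3],
    [0,0,0,0,0,-0.1,0.3],
    [0,0,0,0,0,0,0.3],
    [0,0,0,0,0,0,0.3]
  ]
}}

```text
t: 17.2
eef_pos: [0.4828, -0.1107, 0.1476]
tool_rot: [-0.0, 0.99, 0.141, 0.0]
contact_force: [-0.1, -0.2, 0.1]
gripper_width: 0.575
grasp_force: 42.3
```

Emit:
{"fn": "jog_arm", "kwargs": {
  "deltas": [
    [0.0018,-0.008,-0.02,0,0,-0.089,0.3],
    [0,0,-0.03,0,0,0,0.3],
    [0,0,-0.03,0,0,0,0.3],
    [0,0,0,0,0,0,0.3],
    [0,0,0,0,0,0,0.3]
  ]
}}

```text
t: 17.7
eef_pos: [0.4845, -0.1184, 0.067]
tool_rot: [-0.0, 0.995, 0.096, -0.0]
contact_force: [0.5, 0.7, -1.1]
gripper_width: 0.575
grasp_force: 48.7
```

Emit:
{"fn": "jog_arm", "kwargs": {
  "deltas": [
    [0,0,-0.015,0,0,0,0.3],
    [0,0,-0.0145,0,0,0,0.3],
    [0,0,0,0,0,0,0.3],
    [0,0,0,0,0,0,0.7],
    [0,0,0,0,0,0,0.7],
    [0,0,0,0,0,0,0.7],
    [0,0,0.02,0,0,0,0.7],
    [0,0,0.04,0,0,0,0.7],
    [0,0,0.04,0,0,0,0.7],
    [0,0,0.04,0,0,0.11,0.7]
  ]
}}

```text
t: 18.7
eef_pos: [0.4845, -0.119, 0.1793]
tool_rot: [-0.0, 0.989, 0.15, -0.0]
contact_force: [0.6, -0.2, -0.6]
gripper_width: 0.704
grasp_force: 0.0
```

Emit:
{"fn": "jog_arm", "kwargs": {
  "deltas": [
    [0,0.02,0.03,0,0,0.11,0.5],
    [0,0.02,0.02,0,0,0.11,0.5],
    [0,0.02,0,0,0,0.11,0.5],
    [0,0,0,0,0,0.11,0.5],
    [0,0,0,0,0,0.11,0.5],
    [0,0,0,0,0,0.11,0.5],
    [0,0,0,0,0,0.11,0.5],
    [0,0,0,0,0,0,0.5]
  ]
}}

```text
t: 19.5
eef_pos: [0.4846, -0.0591, 0.2278]
tool_rot: [-0.0, 0.86, 0.51, 0.0]
contact_force: [-0.3, -1.0, -0.3]
gripper_width: 0.501
grasp_force: 0.0
```

```bash
python3 - <<'E'
from station import bot
from h import *
c=bot.read_camera('wrist');np.savez('w5.npz',**{k:np.array(v) for k,v in c.items()})
o=bot.get_obs();q=o['tool_rot'];print(o['t'],o['eef_pos'],2*np.arctan2(q[2],q[1])-np.pi/2,o['q'])
im=c['img'][:,:,::-1].copy();p=np.array([0.5726,-.1778,1.7643])
uv=np.round(proj(c,w(p,[(x,y,.032) for x,y in((.05,-.009),(.1,-.009),(.1,.091),(.05,.091))]))).astype(int);cv2.polylines(im,[uv],True,(0,0,255),1)
cv2.imwrite('pics/w5.png',cv2.convertScaleAbs(cv2.resize(im,(800,600)),alpha=1.2))
E
```

```text
19.55 [ 0.48461742 -0.05918064  0.22775916] -0.5030640923982743 [ 0.27164341  0.21869443 -0.3164965   2.00139723  0.08389454  0.93379562
 -0.59083555]
```

View pics/w5.png

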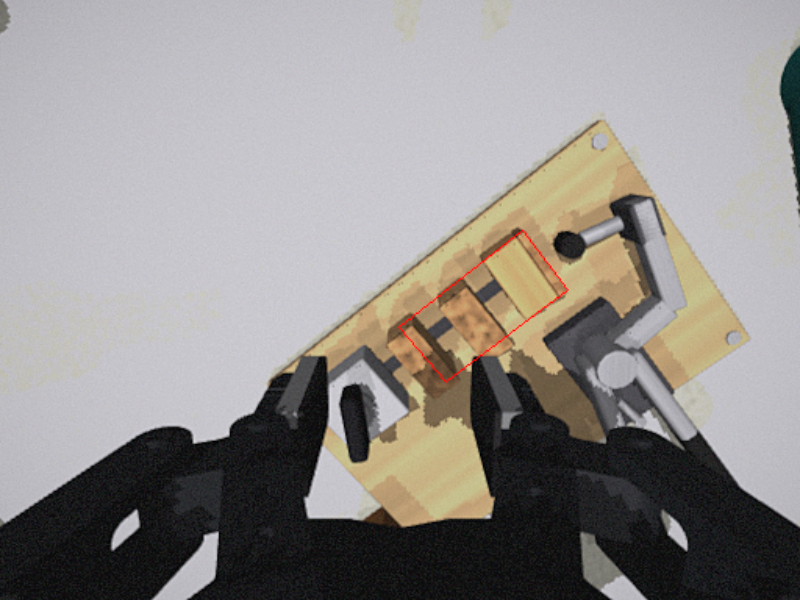

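```bash
python3 - <<'E'
from station import bot
from h import *
c=load('w5.npz');a=bot.read_camera('scene');b=bot.read_camera('side')
A=crop(c,200,130,190,130,4.2)
B=crop(a,205,160,85,60,4.65);C=crop(b,240,180,85,60,4.65)
B=cv2.resize(B,(395,279));C=cv2.resize(C,(395,279))
im=np.zeros((600,798,3),np.uint8);A=cv2.resize(A,(465,318));im[:318,:465]=A;im[320:599,:395]=B;im[320:599,400:795]=C
cv2.imwrite('pics/z5.png',cv2.convertScaleAbs(im,alpha=1.4))
E
```

```text
(no output)
```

View pics/z5.png

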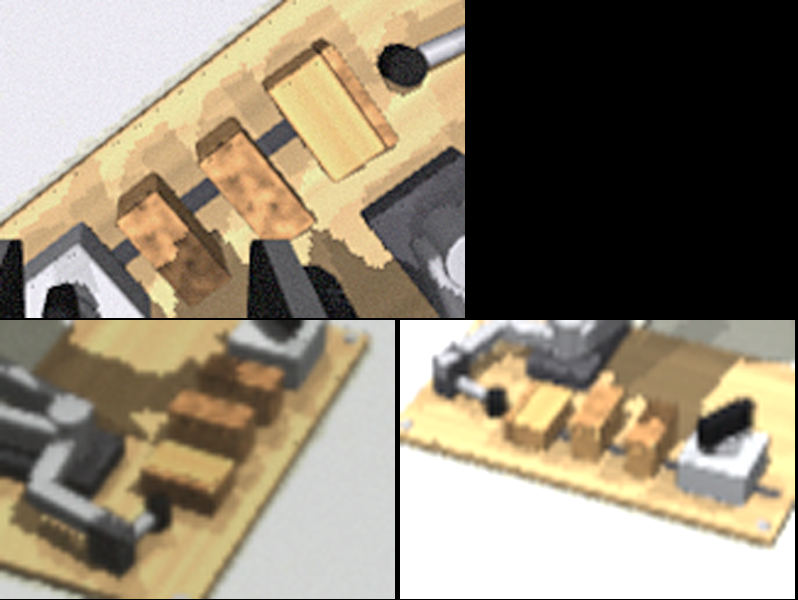

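```bash
python3 - <<'E'
from h import *
c=load('w5.npz');p=np.array([0.5726,-.1778,1.7643])
def toj(q): 
    d=np.array(q[:2])-p[:2];cs,s=np.cos(p[2]),np.sin(p[2]);return (np.array([cs*d[0]+s*d[1],-s*d[0]+cs*d[1]])*1000).round(1)
for n,u,z in [('b3',(172,243),.042),('b2',(257,186),.042),('b1',(331,114),.032),('pad',(403,63),.029)]:
    print(n,toj(ray(c,(200+u[0]/2.447,130+u[1]/2.447),z)))
P=lambda u,v:np.array([u+.5,v+.5])*.64-.5
for u in [(362,347),(408,407)]: print('stopface top',toj(ray(c,P(*u),.05)),toj(ray(c,P(*u),.04)))
for u in [(350,388),(358,460)]: print('knob',toj(ray(c,P(*u),.072)))
E
```

```text
b3 [76.3 90. ]
b2 [73.6 48.2]
b1 [75.3  7.3]
pad [ 72.8 -27.6]
stopface top [109.2 112.4] [106.7 115.4]
stopface top [ 59.1 116.5] [ 55.  119.7]
knob [ 99.7 127.9]
knob [ 60.1 155.9]
```

Emit:
{"fn": "jog_arm", "kwargs": {
  "deltas": [
    [0,-0.01,0,0,0,-0.11,0.7],
    [0,-0.01,0,0,0,-0.11,0.7],
    [-0.001,-0.01,0,0,0,-0.11,0.7],
    [-0.001,-0.01,0,0,0,-0.11,0.7],
    [0,-0.01,0,0,0,-0.11,0.75],
    [0,-0.01,0,0,0,-0.11,0.75],
    [0,0,-0.03,0,0,-0.11,0.75],
    [0,0,-0.04,0,0,-0.104,0.75],
    [0,0,-0.04,0,0,0,0.75],
    [0,0,0,0,0,0,0.75]
  ]
}}

```text
t: 20.65
eef_pos: [0.4791, -0.1186, 0.1137]
tool_rot: [-0.001, 0.995, 0.097, -0.005]
contact_force: [-1.0, -0.2, -0.1]
gripper_width: 0.749
grasp_force: 0.0
```

Emit:
{"fn": "jog_arm", "kwargs": {
  "deltas": [
    [0,0,-0.04,0,0,0,0.75],
    [0,0,-0.03,0,0,0,0.75],
    [0,0,-0.012,0,0,0,0.75],
    [0,0,0,0,0,0,0.5],
    [0,0,0,0,0,0,0.3],
    [0,0,0,0,0,0,0.3],
    [0,0,0,0,0,0,0.3]
  ],
  "newtons": 20
}}

```text
t: 21.35
eef_pos: [0.4836, -0.1195, 0.0371]
tool_rot: [0.0, 0.995, 0.098, 0.001]
contact_force: [-0.8, 0.1, -0.1]
gripper_width: 0.58
grasp_force: 23.1
```

Emit:
{"fn": "jog_arm", "kwargs": {
  "deltas": [
    [0,0,0.01,0,0,0,0.3],
    [0,0,0.02,0,0,0,0.3],
    [0,0,0.02,0,0,0,0.3],
    [0,0,0,0,0,0,0.3],
    [0,0,0,0,0,0,0.3]
  ]
}}

```text
t: 21.85
eef_pos: [0.4831, -0.1194, 0.0867]
tool_rot: [0.0, 0.995, 0.098, 0.001]
contact_force: [-0.1, 0.4, -0.2]
gripper_width: 0.581
grasp_force: 23.2
```

```bash
python3 - <<'E'
from station import bot
from h import *
a=bot.read_camera('wrist');b=bot.read_camera('side');c=bot.read_camera('scene')
A=crop(a,0,0,512,384,.9)
o=bot.get_obs();print(o['eef_pos'],o['gripper_width'],o['grasp_force'])
B=cv2.resize(crop(b,245,165,75,75,1),(330,330),interpolation=cv2.INTER_CUBIC);C=cv2.resize(crop(c,205,145,75,75,1),(330,330),interpolation=cv2.INTER_CUBIC)
im=np.zeros((600,794,3),np.uint8);im[:A.shape[0],:A.shape[1]]=A;im[:330,464:794]=B;im[346:,0:254]=cv2.resize(C,(254,254));
cv2.imwrite('pics/e6.png',cv2.convertScaleAbs(im,alpha=1.4))
E
```

```text
[ 0.4820792  -0.11915651  0.08529326] 0.5802287450992691 23.161998689174652
```

View pics/e6.png

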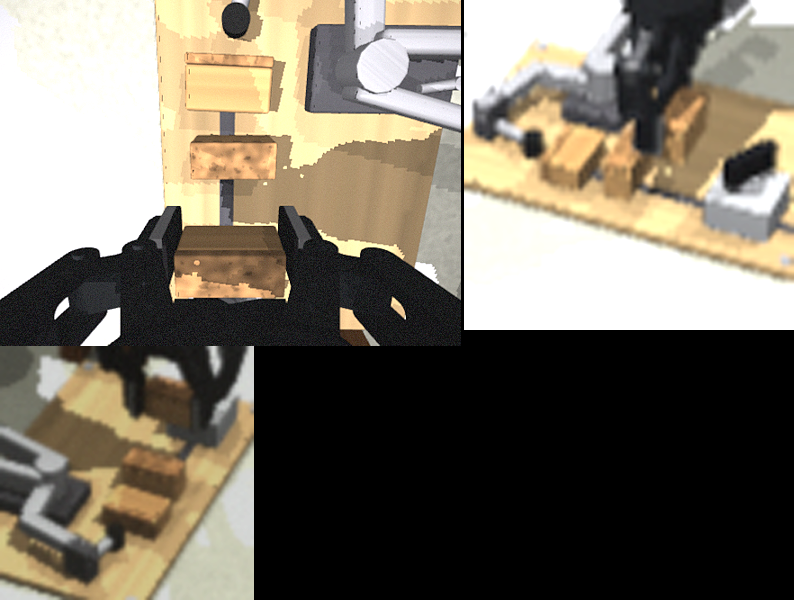

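```bash
cat > prof.py <<'E'
from station import bot
from h import *
c=bot.read_camera('wrist');o=bot.get_obs();print(o['t'],o['eef_pos'].round(4))
h=c['img'].astype(int)
print([tuple(h[v-1:v+2,225:285].reshape(-1,3).mean(0).round().astype(int)[:2]) for v in range(232,340,4)])
E
python3 prof.py
```

```text
22.05 [ 0.4821 -0.1192  0.0852]
[(np.int64(137), np.int64(120)), (np.int64(138), np.int64(121)), (np.int64(138), np.int64(121)), (np.int64(137), np.int64(120)), (np.int64(149), np.int64(132)), (np.int64(70), np.int64(54)), (np.int64(74), np.int64(59)), (np.int64(74), np.int64(58)), (np.int64(80), np.int64(63)), (np.int64(78), np.int64(61)), (np.int64(75), np.int64(59)), (np.int64(89), np.int64(70)), (np.int64(62), np.int64(47)), (np.int64(86), np.int64(65)), (np.int64(108), np.int64(81)), (np.int64(99), np.int64(75)), (np.int64(93), np.int64(71)), (np.int64(94), np.int64(71)), (np.int64(96), np.int64(73)), (np.int64(101), np.int64(76)), (np.int64(100), np.int64(75)), (np.int64(139), np.int64(104)), (np.int64(154), np.int64(115)), (np.int64(166), np.int64(125)), (np.int64(169), np.int64(126)), (np.int64(48), np.int64(48)), (np.int64(25), np.int64(26))]
```

Emit:
{"fn": "jog_arm", "kwargs": {
  "deltas": [
    [0,0,0.02,0,0,0,0.3],
    [0,0,0.02,0,0,0,0.3],
    [0,0,-0.02,0,0,0,0.3],
    [0,0,-0.02,0,0,0,0.3],
    [0,0,0,0,0,0,0.3],
    [0,0,0,0,0,0,0.3]
  ]
}}

```text
t: 22.65
eef_pos: [0.4822, -0.1191, 0.0854]
tool_rot: [-0.0, 0.995, 0.098, -0.001]
contact_force: [0.3, -0.0, -0.9]
gripper_width: 0.579
grasp_force: 23.1
```

```bash
python3 prof.py
```

```text
22.7 [ 0.4827 -0.1192  0.0859]
[(np.int64(137), np.int64(120)), (np.int64(138), np.int64(121)), (np.int64(138), np.int64(121)), (np.int64(137), np.int64(120)), (np.int64(154), np.int64(137)), (np.int64(69), np.int64(53)), (np.int64(74), np.int64(58)), (np.int64(74), np.int64(58)), (np.int64(80), np.int64(63)), (np.int64(78), np.int64(61)), (np.int64(75), np.int64(59)), (np.int64(89), np.int64(69)), (np.int64(62), np.int64(47)), (np.int64(86), np.int64(65)), (np.int64(108), np.int64(81)), (np.int64(99), np.int64(75)), (np.int64(93), np.int64(71)), (np.int64(95), np.int64(72)), (np.int64(100), np.int64(75)), (np.int64(101), np.int64(76)), (np.int64(102), np.int64(77)), (np.int64(141), np.int64(106)), (np.int64(154), np.int64(115)), (np.int64(166), np.int64(124)), (np.int64(169), np.int64(126)), (np.int64(48), np.int64(48)), (np.int64(25), np.int64(26))]
```

```bash
python3 - <<'E'
from station import bot
from h import *
c=bot.read_camera('wrist');p=np.array([0.5726,-.1778,1.7643])
def rows(yc,zc,phi): # standing: corners (dy,dz): bottom -y, top -y, top +y ; rotate so -y face tilts up for +phi
    out=[]
    for dy,dz in((-.011,-.016),(-.011,.016),(.011,.016)):
        y=yc+dy*np.cos(phi)+dz*np.sin(phi);z=zc-dy*np.sin(phi)+dz*np.cos(phi)
        out.append(proj(c,w(p,[.075,y,z]))[0,1])
    return np.array(out)
for yc in(.085,.09,.095):
  for z in(.07,.075): print(yc,z,[rows(yc,z,f).round(0) for f in(0,.3,.6)])
r=least_squares(lambda x:rows(x[0]/100,x[1]/100,x[2])-[251.5,280,330],[9,7.5,.2]);print(r.x,r.fun)
E
```

```text
0.085 0.07 [array([231., 261., 308.]), array([226., 276., 311.]), array([224., 290., 309.])]
0.085 0.075 [array([235., 267., 316.]), array([230., 283., 318.]), array([228., 297., 317.])]
0.09 0.07 [array([240., 272., 318.]), array([235., 287., 321.]), array([234., 300., 319.])]
0.09 0.075 [array([244., 279., 326.]), array([239., 294., 328.]), array([238., 308., 326.])]
0.095 0.07 [array([249., 283., 328.]), array([245., 298., 330.]), array([244., 311., 328.])]
0.095 0.075 [array([253., 290., 336.]), array([249., 305., 338.]), array([248., 319., 336.])]
[ 9.29927726  7.46858187 -0.09901183] [-4.27178293e-11 -1.07149845e-10  5.77358605e-10]
```

Emit:
{"fn": "jog_arm", "kwargs": {
  "deltas": [
    [0,0,0.03,0,0,0,0.3],
    [0.005,0.01,0.03,0,0,0,0.3],
    [0.01,0.02,0.02,0,0,0,0.3],
    [0.012,0.023,0,0,0,0,0.3],
    [0.012,0.023,0,0,0,0,0.3],
    [0.012,0.023,0,0,0,0,0.3],
    [0.012,0.023,0,0,0,0,0.3],
    [0.012,0.023,0,0,0,0,0.3],
    [0.012,0.023,0,0,0,0,0.3],
    [0,0,0,0,0,0,0.3]
  ],
  "newtons": 40
}}

```text
t: 23.75
eef_pos: [0.5713, 0.0534, 0.167]
tool_rot: [-0.001, 0.995, 0.1, 0.002]
contact_force: [-0.9, 0.3, -0.4]
gripper_width: 0.572
grasp_force: 45.0
```

Emit:
{"fn": "jog_arm", "kwargs": {
  "deltas": [
    [0,0,0,0.02,-0.1,0,0.3],
    [0,0,0,0.02,-0.1,0,0.3],
    [0,0,0,0.02,-0.1,0,0.3],
    [0,0,0,0.02,-0.1,0,0.3],
    [0,0,0,0.02,-0.1,0,0.3],
    [0,0,0,0.02,-0.1,0,0.3],
    [0,0,0,0.02,-0.1,0,0.3],
    [0,0,0,0.02,-0.1,0,0.3],
    [0,0,0,0.02,-0.1,0,0.3],
    [0,0,0,0,0,0,0.3]
  ]
}}

```text
t: 24.75
eef_pos: [0.54, 0.0308, 0.1178]
tool_rot: [0.004, 0.971, 0.106, 0.212]
contact_force: [-0.2, -0.5, -0.8]
gripper_width: 0.574
grasp_force: 45.0
```

```bash
python3 - <<'E'
from station import bot
from h import *
o=bot.get_obs();print(o['t'],o['eef_pos'],rot(o['tool_rot']).round(3),o['q'].round(2),o['gripper_width'])
E
```

```text
24.75 [0.54001604 0.03083411 0.11778831] [[ 0.888  0.204  0.413]
 [ 0.207 -0.978  0.037]
 [ 0.412  0.053 -0.91 ]] [ 0.5   0.43 -0.81  2.25  1.21  0.38 -2.66] 0.5736322368611061
```

Emit:
{"fn": "jog_arm", "kwargs": {
  "deltas": [
    [0,0,0.01,-0.02,0.1,0,0.3],
    [0,0,0.01,-0.02,0.1,0,0.3],
    [0,0,0.01,-0.02,0.1,0,0.3],
    [0,0,0,-0.02,0.1,0,0.3],
    [0,0,0,-0.005,0.025,0,0.3],
    [0,0,0,0,0,0,0.3]
  ]
}}

```text
t: 25.35
eef_pos: [0.5455, 0.0308, 0.1471]
tool_rot: [0.026, 0.993, 0.113, 0.017]
contact_force: [-0.3, -0.3, -0.4]
gripper_width: 0.574
grasp_force: 45.0
```

```bash
python3 - <<'E'
from station import bot
from h import *
o=bot.get_obs();print(o['t'],o['eef_pos'],rot(o['tool_rot']).round(3),o['q'].round(2),o['gripper_width'])
E
```

```text
25.35 [0.54548541 0.0308146  0.14709051] [[ 0.974  0.223  0.039]
 [ 0.225 -0.973 -0.048]
 [ 0.027  0.055 -0.998]] [ 0.53  0.56 -0.95  1.94  0.65  0.94 -2.09] 0.5735446310038318
```

Emit:
{"fn": "jog_arm", "kwargs": {
  "deltas": [
    [0,0,-0.01,0.048,0.039,-0.032,0.3],
    [0,0,-0.04,0,0,0,0.3],
    [0,0,-0.04,0,0,0,0.3],
    [0,0,-0.02,0,0,0,0.3],
    [0,0,-0.006,0,0,0,0.3],
    [0,0,0,0,0,0,0.3],
    [0,0,0,0,0,0,0.3]
  ]
}}

```text
t: 26.05
eef_pos: [0.5448, 0.0307, 0.032]
tool_rot: [0.001, 0.995, 0.098, 0.0]
contact_force: [-0.0, 0.3, -0.8]
gripper_width: 0.574
grasp_force: 44.9
```

Emit:
{"fn": "jog_arm", "kwargs": {
  "deltas": [
    [0,0,-0.002,0,0,0,0.3],
    [0,0,-0.002,0,0,0,0.3],
    [0,0,0,0,0,0,0.3]
  ]
}}

```text
t: 26.35
eef_pos: [0.5442, 0.0302, 0.027]
tool_rot: [0.0, 0.995, 0.097, -0.0]
contact_force: [0.1, -0.4, -0.8]
gripper_width: 0.575
grasp_force: 44.9
```

Emit:
{"fn": "jog_arm", "kwargs": {
  "deltas": [
    [0,0,0,0,0,0,0.75],
    [0,0,0,0,0,0,0.75],
    [0,0,0,0,0,0,0.75],
    [-0.012,-0.0023,0.002,0,0,0,0.75],
    [-0.012,-0.0023,0,0,0,0,0.75],
    [0,0,0,0,0,0,0.75]
  ]
}}

```text
t: 26.95
eef_pos: [0.5173, 0.025, 0.0284]
tool_rot: [0.001, 0.995, 0.098, -0.002]
contact_force: [-0.9, 0.6, 0.2]
gripper_width: 0.75
grasp_force: 0.0
```

```bash
python3 - <<'E'
from look import *
cs=[bot.read_camera('scene'),bot.read_camera('side')];ww=bot.read_camera('wrist')
np.savez('w7.npz',**{k:np.array(v) for k,v in ww.items()})
BS=boxl(-.025,.025,-.011,.011,.032)
o=bot.get_obs();print(o['eef_pos'])
for L,n in((BR,'flat'),(BS,'stand')):
  for c in ([ww],cs[1:],cs[:1]): print(n,silfit(c,[.55,.035,-1.377],L,pad=14))
E
```

```text
[0.52007718 0.02566892 0.02884071]
flat (array([0.52385339, 0.0248029 , 1.76543176]), np.float64(0.953142901278272))
flat (array([ 0.52748438, -0.00254383, -0.94528132]), np.float64(0.2652983656404409))
flat (array([ 0.52204769,  0.02438192, -1.15242466]), np.float64(0.8325111580925535))
stand (array([0.52875975, 0.02586275, 1.76723685]), np.float64(0.9813568938964091))
stand (array([ 0.52873537,  0.00524182, -0.9346811 ]), np.float64(0.3297220913801225))
stand (array([ 0.52705657,  0.02722339, -1.22027011]), np.float64(0.8267861245118309))
```

Emit:
{"fn": "jog_arm", "kwargs": {
  "deltas": [
    [0,0,0,0,0,0,0.5],
    [0,0,0,0,0,0,0.3],
    [0,0,0,0,0,0,0.3],
    [0,0,0,0,0,0,0.3],
    [0,0,0.02,0,0,0,0.3],
    [0.01,0,0.04,0,0,0,0.3],
    [0.01,0,0.02,0,0,0,0.3]
  ]
}}

```text
t: 27.8
eef_pos: [0.5409, 0.0264, 0.1108]
tool_rot: [0.0, 0.995, 0.098, 0.0]
contact_force: [0.8, 0.2, -1.2]
gripper_width: 0.574
grasp_force: 41.7
```

Emit:
{"fn": "jog_arm", "kwargs": {
  "deltas": [
    [0,0,0,-0.02,0.1,0,0.3],
    [0,0,0,-0.02,0.1,0,0.3],
    [0,0,0,-0.02,0.1,0,0.3],
    [0,0,0,-0.02,0.1,0,0.3],
    [0,0,0,-0.02,0.1,0,0.3],
    [0,0,0,-0.02,0.1,0,0.3],
    [0,0,0,-0.02,0.1,0,0.3],
    [0,0,0,-0.02,0.1,0,0.3],
    [0,0,0,0,0,0,0.3]
  ]
}}

```text
t: 28.7
eef_pos: [0.54, 0.0262, 0.1058]
tool_rot: [0.04, 0.912, 0.09, -0.397]
contact_force: [-0.1, 0.4, -1.2]
gripper_width: 0.577
grasp_force: 41.7
```

```bash
python3 - <<'E'
from station import bot
from h import *
o=bot.get_obs();print(o['t'],o['eef_pos'],rot(o['tool_rot']).round(3),o['q'].round(2),o['gripper_width'])
E
```

```text
28.7 [0.53999988 0.0262187  0.10580208] [[ 0.668  0.195 -0.718]
 [ 0.132 -0.981 -0.144]
 [-0.732  0.001 -0.681]] [ 0.28  1.01 -0.78  1.41  0.42  1.79 -1.98] 0.5768246304780972
```

Emit:
{"fn": "jog_arm", "kwargs": {
  "deltas": [
    [0,0,-0.03,0,0,0,0.3],
    [0,0,-0.03,0,0,0,0.3],
    [0,0,-0.008,0,0,0,0.3],
    [0,0,0,0,0,0,0.3]
  ]
}}

```text
t: 29.1
eef_pos: [0.5393, 0.0255, 0.0402]
tool_rot: [0.04, 0.913, 0.09, -0.396]
contact_force: [1.1, -0.0, -0.6]
gripper_width: 0.579
grasp_force: 41.7
```

Release, back off along the tool axis, and straighten.

Emit:
{"fn": "jog_arm", "kwargs": {
  "deltas": [
    [0,0,-0.003,0,0,0,0.3],
    [0,0,0,0,0,0,0.75],
    [0,0,0,0,0,0,0.75],
    [0,0,0,0,0,0,0.75],
    [0.01,0.003,0.02,0,0,0,0.75],
    [0.02,0.003,0.04,0,0,0,0.75],
    [0,0,0.04,0.02,-0.1,0,0.75],
    [0,0,0.04,0.02,-0.1,0,0.75],
    [0,0,0.03,0.02,-0.1,0,0.75],
    [0,0,0,0.02,-0.1,0,0.85]
  ]
}}

```text
t: 30.1
eef_pos: [0.572, 0.0334, 0.2129]
tool_rot: [0.02, 0.976, 0.096, -0.196]
contact_force: [0.7, -0.6, 0.3]
gripper_width: 0.845
grasp_force: 0.0
```

Emit:
{"fn": "jog_arm", "kwargs": {
  "deltas": [
    [0,0,0,0.02,-0.1,0,0.85],
    [0,0,0,0.02,-0.1,0,0.85],
    [0,0,0,0.02,-0.1,0,0.85],
    [0,0,0,0.02,-0.1,0,0.85],
    [0,0,0,0,0,0,0.85]
  ]
}}

```text
t: 30.6
eef_pos: [0.5679, 0.0311, 0.2083]
tool_rot: [0.002, 0.995, 0.098, -0.0]
contact_force: [0.3, -1.1, 0.3]
gripper_width: 0.851
grasp_force: 0.0
```

```bash
cat > fs.py <<'E'
from look import *
import sys
x=eval(sys.argv[1])
ww=bot.read_camera('wrist');np.savez('wl.npz',**{k:np.array(v) for k,v in ww.items()})
o=bot.get_obs();m=rot(o['tool_rot']);print(o['t'],o['eef_pos'].round(4),'z',m[:,2].round(3),'closing',np.arctan2(m[1,1],m[0,1]).round(3),o['q'].round(2))
for L,n in((BR,'flat'),(boxl(-.025,.025,-.011,.011,.032),'stand')):
  p,s=silfit([ww],x,L,pad=18);print(n,p.round(4),round(s,3),'delta',(p[:2]-o['eef_pos'][:2]).round(4))
E
python3 fs.py "[.545,.027,-1.377]"
```

```text
30.65 [0.5689 0.031  0.2084] z [-0.002 -0.003 -1.   ] closing -1.376 [ 0.57  0.54 -0.99  1.81  0.51  1.08 -1.98]
flat [ 0.5515  0.0268 -1.3745] 0.927 delta [-0.0174 -0.0043]
stand [ 0.5529  0.0269 -1.3751] 0.839 delta [-0.016  -0.0041]
```

Emit:
{"fn": "jog_arm", "kwargs": {
  "deltas": [
    [-0.008,-0.002,-0.04,0,0,0,0.85],
    [-0.009,-0.002,-0.04,0,0,0,0.85],
    [0,0,-0.04,0,0,0,0.8],
    [0,0,-0.04,0,0,0,0.8],
    [0,0,-0.0215,0,0,0,0.8],
    [0,0,0,0,0,0,0.8],
    [0,0,0,0,0,0,0.5],
    [0,0,0,0,0,0,0.3],
    [0,0,0,0,0,0,0.3],
    [0,0,0,0,0,0,0.3]
  ],
  "newtons": 60
}}

```text
t: 31.65
eef_pos: [0.554, 0.0278, 0.0274]
tool_rot: [0.0, 0.995, 0.097, 0.0]
contact_force: [-0.5, -0.3, 3.8]
gripper_width: 0.569
grasp_force: 63.4
```

Emit:
{"fn": "jog_arm", "kwargs": {
  "deltas": [
    [0,0,0,0,0,0,0.3],
    [0,0,0.01,0,0,0,0.3],
    [0,0,0.02,0,0,0,0.3],
    [0,0,0.02,0,0,0,0.3],
    [0,0,0,0,0,0,0.3]
  ]
}}

```text
t: 32.15
eef_pos: [0.5545, 0.0282, 0.079]
tool_rot: [0.0, 0.995, 0.097, 0.001]
contact_force: [0.6, 0.4, -0.4]
gripper_width: 0.563
grasp_force: 62.8
```

```bash
python3 - <<'E'
from station import bot
from h import *
c=bot.read_camera('wrist');o=bot.get_obs();e=o['eef_pos'];print(o['t'],e)
cv2.imwrite('pics/e7.png',cv2.convertScaleAbs(cv2.resize(c['img'][150:384,100:412,::-1],None,fx=1.5,fy=1.5),alpha=1.4))
E
```

```text
32.2 [0.55377678 0.02778747 0.07763311]
```

View pics/e7.png

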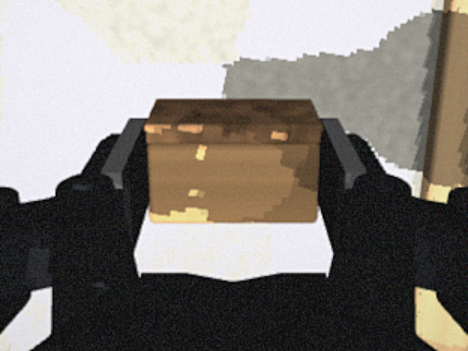

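Emit:
{"fn": "jog_arm", "kwargs": {
  "deltas": [
    [0,0,-0.03,0,0,0,0.3],
    [0,0,-0.019,0,0,0,0.3],
    [0,0,0,0,0,0,0.3],
    [0,0,0,0,0,0,0.7],
    [0,0,0,0,0,0,0.7],
    [0,0,0,0,0,0,0.7]
  ]
}}

```text
t: 32.8
eef_pos: [0.5529, 0.0278, 0.0272]
tool_rot: [0.0, 0.995, 0.097, -0.001]
contact_force: [0.3, -0.2, -0.7]
gripper_width: 0.698
grasp_force: 0.0
```

```bash
python3 fs.py "[.552,.027,-1.377]"
```

```text
32.85 [0.5529 0.0277 0.0273] z [-0.001 -0.001 -1.   ] closing -1.376 [ 0.44  0.75 -0.8   1.96  0.77  0.78 -2.18]
flat [ 0.5488  0.026  -1.3761] 0.936 delta [-0.0041 -0.0017]
stand [ 0.5526  0.0265 -1.3758] 0.898 delta [-0.0003 -0.0012]
```

Emit:
{"fn": "jog_arm", "kwargs": {
  "deltas": [
    [0,0,0.01,0,0,0,0.7],
    [0,0,0.02,0,0,0,0.7],
    [0,0,0.02,0,0,0,0.7],
    [0,0,0.02,0,0,0,0.7]
  ]
}}

```text
t: 33.25
eef_pos: [0.553, 0.0279, 0.0987]
tool_rot: [0.0, 0.995, 0.098, -0.001]
contact_force: [0.3, -0.2, -0.5]
gripper_width: 0.702
grasp_force: 0.0
```

```bash
python3 fs.py "[.552,.027,-1.377]"
```

```text
33.3 [0.5548 0.0285 0.1017] z [ 0.003 -0.    -1.   ] closing -1.375 [ 0.51  0.65 -0.89  1.92  0.65  0.89 -2.1 ]
flat [ 0.5488  0.0257 -1.3759] 0.931 delta [-0.006  -0.0028]
stand [ 0.5507  0.0262 -1.3752] 0.864 delta [-0.004  -0.0022]
```

Emit:
{"fn": "jog_arm", "kwargs": {
  "deltas": [
    [-0.005,-0.002,-0.03,0,0,0,0.7],
    [0,0,-0.03,0,0,0,0.7],
    [0,0,-0.0135,0,0,0,0.7],
    [0,0,0,0,0,0,0.5],
    [0,0,0,0,0,0,0.3],
    [0,0,0,0,0,0,0.3],
    [0,0,0,0,0,0,0.3],
    [0,0,0.02,0,0,0,0.3],
    [0,0,0.04,0,0,0,0.3],
    [0,0,0.04,0,0,0,0.3]
  ]
}}

```text
t: 34.3
eef_pos: [0.5476, 0.0259, 0.125]
tool_rot: [0.0, 0.995, 0.098, -0.001]
contact_force: [1.4, 0.2, -0.1]
gripper_width: 0.568
grasp_force: 63.6
```

Emit:
{"fn": "jog_arm", "kwargs": {
  "deltas": [
    [-0.01,-0.0185,0.01,0,0,0,0.3],
    [-0.01,-0.0185,0,0,0,0,0.3],
    [-0.01,-0.0185,0,0,0,0,0.3],
    [-0.01,-0.0185,0,0,0,0,0.3],
    [-0.01,-0.0185,0,0,0,0,0.3],
    [-0.01,-0.0185,0,0,0,0,0.3],
    [-0.01,-0.0185,0,0,0,0,0.3],
    [-0.01,-0.0185,0,0,0,0,0.3],
    [0,0,0,0,0,0,0.3],
    [0,0,0,0,0,0,0.3]
  ]
}}

```text
t: 35.3
eef_pos: [0.4682, -0.1223, 0.1342]
tool_rot: [0.001, 0.995, 0.097, -0.0]
contact_force: [0.4, 1.0, 0.1]
gripper_width: 0.572
grasp_force: 63.8
```

```bash
cat > st.py <<'E'
from station import bot
from h import *
o=bot.get_obs();m=rot(o['tool_rot']);e=o['eef_pos'];d=e[:2]-[.5726,-.1778];cs,s=np.cos(1.7643),np.sin(1.7643)
print(round(o['t'],2),e.round(4),'jig',round(1e3*(cs*d[0]+s*d[1]),1),round(1e3*(-s*d[0]+cs*d[1]),1),'z',m[:,2].round(3),'closing',np.arctan2(m[1,1],m[0,1]).round(3),'q',o['q'].round(2),'f',np.round(o['contact_force'],1),round(o['gripper_width'],3))
E
python3 st.py
```

```text
35.3 [ 0.4682 -0.1223  0.1342] jig 74.5 91.8 z [-0.    -0.001 -1.   ] closing -1.376 q [ 0.91  0.51 -0.97  2.06  0.56  0.86 -1.76] f [0.4 1.  0.1] 0.572
```

Emit:
{"fn": "jog_arm", "kwargs": {
  "deltas": [
    [0,0,-0.04,0,0,0,0.3],
    [0,0,-0.04,0,0,0,0.3],
    [0,0,-0.0155,0,0,0,0.3],
    [0,0,0,0,0,0,0.3],
    [0,0,0,0,0,0,0.7],
    [0,0,0,0,0,0,0.7],
    [0,0,0,0,0,0,0.7],
    [0,0,0.02,0,0,0,0.7],
    [0,0,0.04,0,0,0,0.7],
    [0,0,0.01,0,0,0,0.7]
  ]
}}

```text
t: 36.3
eef_pos: [0.4702, -0.1222, 0.1119]
tool_rot: [0.001, 0.995, 0.097, 0.002]
contact_force: [0.7, 0.3, 0.9]
gripper_width: 0.701
grasp_force: 0.0
```

Emit:
{"fn": "jog_arm", "kwargs": {
  "deltas": [
    [0.015,0.003,0,0,0,0,0.7],
    [0.02,0.004,0,0,0,0,0.7],
    [0,0,0,0,0,0,0.7],
    [0,0,0,0,0,0,0.7]
  ]
}}

```text
t: 36.7
eef_pos: [0.5027, -0.1151, 0.1082]
tool_rot: [0.0, 0.995, 0.098, -0.001]
contact_force: [-0.3, 0.4, -0.3]
gripper_width: 0.695
grasp_force: 0.0
```

```bash
python3 st.py; python3 - <<'E'
from station import bot
from h import *
c=bot.read_camera('wrist');b=bot.read_camera('side');cv2.imwrite('pics/e8.png',cv2.convertScaleAbs(np.hstack([cv2.resize(c['img'][:,:,::-1],(467,350)),cv2.resize(b['img'][165:240,245:320,::-1],(330,350))]),alpha=1.4))
np.savez('w8.npz',**{k:np.array(v) for k,v in c.items()})
E
```

```text
36.7 [ 0.5027 -0.1151  0.1082] jig 74.9 56.6 z [-0.002 -0.001 -1.   ] closing -1.375 q [ 0.82  0.59 -0.91  2.01  0.62  0.85 -1.82] f [-0.3  0.4 -0.3] 0.695
```

View pics/e8.png

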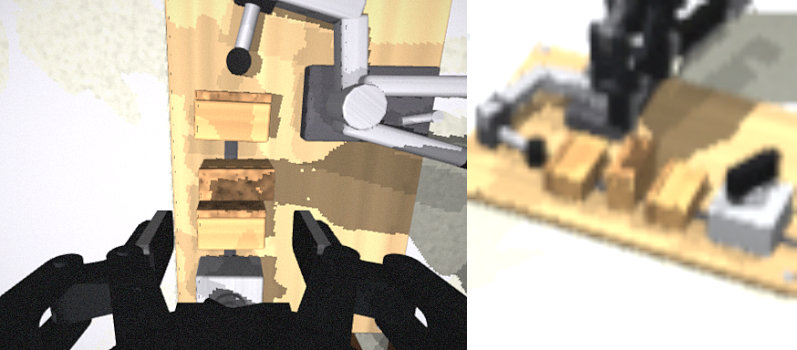

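```bash
python3 - <<'E'
from h import *
c=load('w8.npz');p=np.array([0.5726,-.1778,1.7643])
def toj(q): 
    d=np.array(q[:2])-p[:2];cs,s=np.cos(p[2]),np.sin(p[2]);return (np.array([cs*d[0]+s*d[1],-s*d[0]+cs*d[1]])*1000).round(1)
for n,u,z in [('b2 -y edge',(236,169),.042),('b2 +y',(236,203),.042),('b3 -y top',(233,210),.032),('b3 +y',(233,248),.032),('b1 -y',(233,98),.032),('b1 +y',(233,140),.032),('stop',(230,277),.04),('b2 L',(200,186),.042),('b2 R',(273,186),.042),('b1 L',(196,120),.032),('b1R',(270,120),.032)]:
    print(n,toj(ray(c,(u[0]*512/467,u[1]*384/350),z)))
E
```

```text
b2 -y edge [71.6 39.3]
b2 +y [71.5 62.8]
b3 -y top [73.5 72.1]
b3 +y [ 73.4 102.2]
b1 -y [73.7 -5.1]
b1 +y [73.6 22. ]
stop [ 75.6 121.1]
b2 L [95.3 50.9]
b2 R [47.2 50.8]
b1 L [97.8  8.9]
b1R [49.5  8.8]
```

Emit:
{"fn": "jog_arm", "kwargs": {
  "deltas": [
    [0,0,-0.03,0,0,0,0.7],
    [0,0,-0.03,0,0,0,0.7],
    [0,0,-0.009,0,0,0,0.7],
    [0,0,0,0,0,0,0.5],
    [0,0,0,0,0,0,0.3],
    [0,0,0,0,0,0,0.3],
    [0,0,0,0,0,0,0.3],
    [0,0,0.02,0,0,0,0.3],
    [0,0,0.04,0,0,0,0.3],
    [0,0,0.03,0,0,0,0.3]
  ]
}}

```text
t: 37.8
eef_pos: [0.5034, -0.1149, 0.1313]
tool_rot: [0.0, 0.995, 0.098, -0.0]
contact_force: [0.5, 0.0, -0.6]
gripper_width: 0.576
grasp_force: 62.1
```

Emit:
{"fn": "jog_arm", "kwargs": {
  "deltas": [
    [0.006,0.018,0,0,0,0,0.3],
    [0.006,0.018,0,0,0,0,0.3],
    [0.006,0.018,0,0,0,0,0.3],
    [0.006,0.018,0,0,0,0,0.3],
    [0.006,0.018,0,0,0,0,0.3],
    [0.006,0.018,0,0,0,0,0.3],
    [0.006,0.018,0,0,0,0,0.3],
    [0.006,0.018,0,0,0,0,0.3],
    [0,0,0,0,0,0,0.3]
  ]
}}

```text
t: 38.7
eef_pos: [0.5517, 0.032, 0.1303]
tool_rot: [-0.001, 0.995, 0.099, 0.0]
contact_force: [-0.1, 0.0, 0.6]
gripper_width: 0.569
grasp_force: 62.1
```

Emit:
{"fn": "jog_arm", "kwargs": {
  "deltas": [
    [0,0,0,-0.02,0.1,0,0.3],
    [0,0,0,-0.02,0.1,0,0.3],
    [0,0,0,-0.02,0.1,0,0.3],
    [0,0,0,-0.02,0.1,0,0.3],
    [0,0,0,-0.02,0.1,0,0.3],
    [0,0,0,-0.02,0.1,0,0.3],
    [0,0,0,-0.02,0.1,0,0.3],
    [0,0,0,-0.02,0.1,0,0.3],
    [0,0,0,0,0,0,0.3]
  ]
}}

```text
t: 39.6
eef_pos: [0.551, 0.0282, 0.127]
tool_rot: [0.04, 0.912, 0.089, -0.397]
contact_force: [0.4, -0.8, -1.0]
gripper_width: 0.572
grasp_force: 62.1
```

```bash
python3 st.py
```

```text
39.6 [0.551  0.0282 0.127 ] jig 206.3 -18.4 z [-0.718 -0.143 -0.681] closing -1.376 q [ 0.26  0.99 -0.76  1.38  0.4   1.82 -1.96] f [ 0.4 -0.8 -1. ] 0.572
```

Lower to z≈0.034, release, back off, straighten.

Emit:
{"fn": "jog_arm", "kwargs": {
  "deltas": [
    [0,0,-0.04,0,0,0,0.3],
    [0,0,-0.04,0,0,0,0.3],
    [0,0,-0.012,0,0,0,0.3],
    [0,0,0,0,0,0,0.3],
    [0,0,0,0,0,0,0.75],
    [0,0,0,0,0,0,0.75],
    [0,0,0,0,0,0,0.75],
    [0.01,0.003,0.02,0,0,0,0.75],
    [0.02,0.003,0.04,0,0,0,0.75],
    [0,0,0.04,0.02,-0.1,0,0.75]
  ]
}}

```text
t: 40.6
eef_pos: [0.5824, 0.0357, 0.1359]
tool_rot: [0.034, 0.932, 0.091, -0.349]
contact_force: [1.6, -1.0, 0.4]
gripper_width: 0.755
grasp_force: 0.0
```

Emit:
{"fn": "jog_arm", "kwargs": {
  "deltas": [
    [0,0,0.04,0.02,-0.1,0,0.75],
    [0,0,0.03,0.02,-0.1,0,0.75],
    [-0.005,0,0,0.02,-0.1,0,0.8],
    [-0.005,0,0,0.02,-0.1,0,0.8],
    [-0.005,0,0,0.02,-0.1,0,0.8],
    [-0.005,0,0,0.02,-0.1,0,0.8],
    [-0.005,0,0,0.02,-0.1,0,0.8],
    [0,0,0,0,0,0,0.8]
  ]
}}

```text
t: 41.4
eef_pos: [0.5533, 0.0343, 0.2081]
tool_rot: [0.002, 0.995, 0.098, -0.0]
contact_force: [0.3, 0.2, 0.2]
gripper_width: 0.8
grasp_force: 0.0
```

```bash
python3 fs.py "[.556,.03,-1.377]"
```

```text
41.45 [0.5548 0.0342 0.2083] z [-0.001 -0.004 -1.   ] closing -1.375 [ 0.57  0.51 -0.97  1.84  0.49  1.05 -1.97]
flat [ 0.5619  0.0294 -1.3743] 0.927 delta [ 0.0071 -0.0047]
stand [ 0.5636  0.0294 -1.2525] 0.787 delta [ 0.0088 -0.0048]
```

Emit:
{"fn": "jog_arm", "kwargs": {
  "deltas": [
    [0.0055,-0.0047,-0.04,0,0,0,0.8],
    [0,0,-0.04,0,0,0,0.8],
    [0,0,-0.03,0,0,0,0.8],
    [0,0,0,0,0,0,0.8]
  ]
}}

```text
t: 41.85
eef_pos: [0.5599, 0.0296, 0.0936]
tool_rot: [0.0, 0.995, 0.097, -0.005]
contact_force: [-0.2, 0.0, 0.3]
gripper_width: 0.801
grasp_force: 0.0
```

```bash
python3 fs.py "[.56,.0294,-1.377]"
```

```text
41.9 [0.5614 0.0304 0.096 ] z [-0.005 -0.001 -1.   ] closing -1.375 [ 0.48  0.66 -0.86  1.91  0.64  0.89 -2.08]
flat [ 0.5621  0.0297 -1.3754] 0.925 delta [ 0.0008 -0.0007]
stand [ 0.563   0.0299 -1.3667] 0.853 delta [ 0.0017 -0.0005]
```

Emit:
{"fn": "jog_arm", "kwargs": {
  "deltas": [
    [0,0,-0.04,0,0,0,0.8],
    [0,0,-0.028,0,0,0,0.8],
    [0,0,0,0,0,0,0.5],
    [0,0,0,0,0,0,0.3],
    [0,0,0,0,0,0,0.3],
    [0,0,0,0,0,0,0.3],
    [0,0,0.02,0,0,0,0.3],
    [0,0,0.04,0,0,0,0.3],
    [0,0,0.03,0,0,0,0.3],
    [0,0,0,0,0,0,0.3]
  ]
}}

```text
t: 42.9
eef_pos: [0.5645, 0.0311, 0.1244]
tool_rot: [0.0, 0.995, 0.097, 0.004]
contact_force: [1.5, 0.2, 0.2]
gripper_width: 0.568
grasp_force: 63.6
```

Emit:
{"fn": "jog_arm", "kwargs": {
  "deltas": [
    [-0.0062,-0.018,0,0,0,0,0.3],
    [-0.0062,-0.018,0,0,0,0,0.3],
    [-0.0062,-0.018,0,0,0,0,0.3],
    [-0.0062,-0.018,0,0,0,0,0.3],
    [-0.0062,-0.018,0,0,0,0,0.3],
    [-0.0062,-0.018,0,0,0,0,0.3],
    [-0.0062,-0.018,0,0,0,0,0.3],
    [-0.0062,-0.018,0,0,0,0,0.3],
    [0,0,0,0,0,0,0.3],
    [0,0,0,0,0,0,0.3]
  ]
}}

```text
t: 43.9
eef_pos: [0.5119, -0.1138, 0.1193]
tool_rot: [0.0, 0.995, 0.097, -0.001]
contact_force: [0.4, 0.3, 0.1]
gripper_width: 0.565
grasp_force: 63.6
```

```bash
python3 st.py
```

```text
43.9 [ 0.5119 -0.1138  0.1193] jig 74.4 47.2 z [-0.001 -0.001 -1.   ] closing -1.376 q [ 0.8   0.57 -0.9   1.98  0.59  0.87 -1.8 ] f [0.4 0.3 0.1] 0.565
```

Emit:
{"fn": "jog_arm", "kwargs": {
  "deltas": [
    [0,0,-0.04,0,0,0,0.3],
    [0,0,-0.03,0,0,0,0.3],
    [0,0,-0.0105,0,0,0,0.3],
    [0,0,0,0,0,0,0.3],
    [0,0,0,0,0,0,0.7],
    [0,0,0,0,0,0,0.7],
    [0,0,0,0,0,0,0.7],
    [0,0,0.02,0,0,0,0.7],
    [0,0,0.04,0,0,0,0.7],
    [0,0,0.04,0,0,0,0.7]
  ]
}}

```text
t: 44.9
eef_pos: [0.5113, -0.1136, 0.1395]
tool_rot: [-0.0, 0.995, 0.098, -0.001]
contact_force: [0.9, -0.4, 0.3]
gripper_width: 0.697
grasp_force: 0.0
```

Emit:
{"fn": "jog_arm", "kwargs": {
  "deltas": [
    [0,0,0.04,0,0,0.11,0.7],
    [0,0.01,0.02,0,0,0.11,0.6],
    [-0.01,0.01,0,0,0,0.11,0.6],
    [-0.01,0,0,0,0,0.11,0.6],
    [-0.01,0,0,0,0,0.11,0.6],
    [0,0,0,0,0,0.11,0.6],
    [0,0,0,0,0,0.11,0.6],
    [0,0,0,0,0,0.11,0.6],
    [0,0,0,0,0,0,0.6],
    [0,0,0,0,0,0,0.6]
  ]
}}

```text
t: 45.9
eef_pos: [0.4818, -0.0939, 0.1987]
tool_rot: [0.001, 0.86, 0.511, -0.0]
contact_force: [-0.7, 0.2, -0.4]
gripper_width: 0.596
grasp_force: 0.0
```

```bash
python3 st.py; python3 - <<'E'
from station import bot
from h import *
c=bot.read_camera('wrist');im=c['img'][:,:,::-1].copy();p=np.array([0.5726,-.1778,1.7643])
np.savez('w9.npz',**{k:np.array(v) for k,v in c.items()})
for y0 in(-.0075,.032,.071):
    uv=np.round(proj(c,w(p,[(x,y,.032) for x,y in((.05,y0),(.1,y0),(.1,y0+.032),(.05,y0+.032))]))).astype(int);cv2.polylines(im,[uv],True,(0,0,255),1)
cv2.imwrite('pics/e9.png',cv2.convertScaleAbs(cv2.resize(im,(800,600)),alpha=1.3))
E
```

```text
45.9 [ 0.4818 -0.0939  0.1987] jig 99.8 73.0 z [-0.    -0.001 -1.   ] closing -0.499 q [ 1.03  0.52 -1.23  1.99  0.58  1.04 -0.96] f [-0.7  0.2 -0.4] 0.596
```

View pics/e9.png

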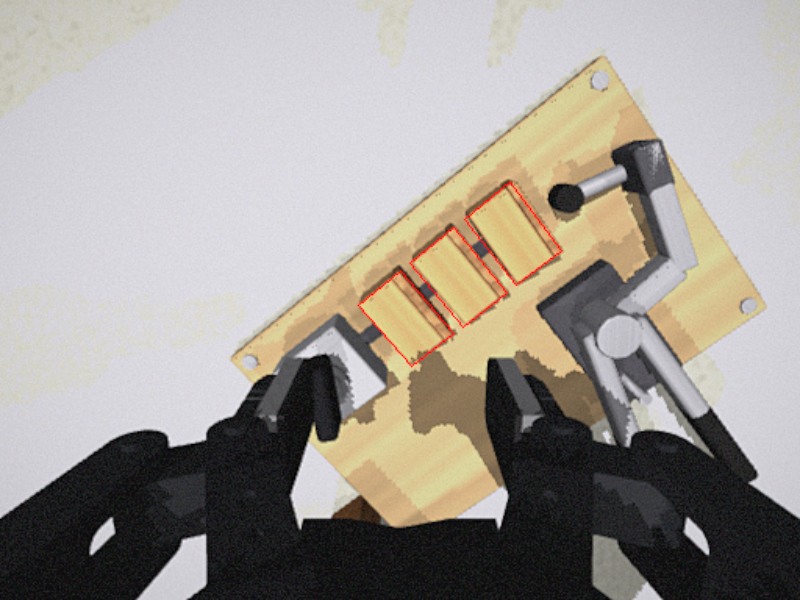

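Emit:
{"fn": "jog_arm", "kwargs": {
  "deltas": [
    [-0.0125,-0.0075,0,0,0,0.035,0.5],
    [-0.0125,-0.0075,0,0,0,0.035,0.5],
    [-0.0125,-0.0075,-0.02,0,0,0,0.5],
    [-0.0125,-0.0075,-0.02,0,0,0,0.5],
    [-0.0125,-0.0075,-0.02,0,0,0,0.5],
    [0,0,0,0,0,0,0.5],
    [0,0,0,0,0,0,0.5]
  ],
  "newtons": 40
}}

```text
t: 46.65
eef_pos: [0.4199, -0.1312, 0.1392]
tool_rot: [0.001, 0.841, 0.541, -0.0]
contact_force: [0.7, -1.1, 0.6]
gripper_width: 0.503
grasp_force: 0.0
```

```bash
python3 st.py
```

```text
46.65 [ 0.4199 -0.1312  0.1392] jig 75.1 140.8 z [ 0.    -0.001 -1.   ] closing -0.427 q [ 1.15  0.54 -1.21  2.15  0.66  0.9  -0.89] f [ 0.7 -1.1  0.6] 0.503
```

Emit:
{"fn": "jog_arm", "kwargs": {
  "deltas": [
    [0,0,-0.03,0,0,0,0.5],
    [0,0,-0.025,0,0,0,0.5],
    [0,0,-0.014,0,0,0,0.5],
    [0,0,0,0,0,0,0.3],
    [0,0,0,0,0,0,0.05],
    [0,0,0,0,0,0,0.05],
    [0,0,0,0,0,0,0.05],
    [0,0,0,0,0,0,0.05],
    [0,0,0,0,0,0,0.05]
  ]
}}

```text
t: 47.55
eef_pos: [0.4191, -0.1277, 0.0706]
tool_rot: [-0.001, 0.84, 0.543, 0.001]
contact_force: [-3.2, 11.2, -4.3]
gripper_width: 0.133
grasp_force: 40.5
```

```bash
python3 st.py
```

```text
47.55 [ 0.4191 -0.1277  0.0706] jig 78.7 141.0 z [ 0.     0.003 -1.   ] closing -0.423 q [ 1.03  0.64 -1.07  2.2   0.82  0.79 -1.02] f [-3.2 11.2 -4.3] 0.133
```

Emit:
{"fn": "jog_arm", "kwargs": {
  "deltas": [
    [0,0.0015,0,0,0,0.1,0.05],
    [0,0,0,0,0,0.1,0.05],
    [0,0,0,0,0,0.1,0.05],
    [0,0,0,0,0,0.1,0.05],
    [0,0,0,0,0,0,0.05]
  ]
}}

```text
t: 48.05
eef_pos: [0.4186, -0.1274, 0.0706]
tool_rot: [-0.001, 0.715, 0.7, 0.0]
contact_force: [-4.4, 8.1, -1.0]
gripper_width: 0.13
grasp_force: 41.0
```

```bash
python3 st.py
```

```text
48.05 [ 0.4186 -0.1274  0.0706] jig 79.1 141.4 z [-0.     0.002 -1.   ] closing -0.021 q [ 1.08  0.69 -1.15  2.19  0.88  0.85 -0.67] f [-4.4  8.1 -1. ] 0.13
```

Emit:
{"fn": "jog_arm", "kwargs": {
  "deltas": [
    [0,0.002,0,0,0,0.1,0.05],
    [0,0,0,0,0,0.1,0.05],
    [0,0,0,0,0,0.1,0.05],
    [0,0,0,0,0,0.1,0.05],
    [0,0,0,0,0,0.1,0.05],
    [0,0,0,0,0,0.1,0.05],
    [0,0,0,0,0,0.1,0.05],
    [0,0,0,0,0,0.1,0.05],
    [0,0,0,0,0,0.05,0.05],
    [0,0,0,0,0,0,0.05]
  ]
}}

```text
t: 49.05
eef_pos: [0.4194, -0.1274, 0.0706]
tool_rot: [0.001, 0.365, 0.931, 0.0]
contact_force: [-2.7, 3.0, -1.3]
gripper_width: 0.128
grasp_force: 40.9
```

```bash
python3 st.py
```

```text
49.05 [ 0.4194 -0.1274  0.0706] jig 78.9 140.7 z [ 0.001  0.    -1.   ] closing 0.825 q [ 1.15  0.8  -1.3   2.19  0.99  0.97  0.08] f [-2.7  3.  -1.3] 0.128
```

Emit:
{"fn": "jog_arm", "kwargs": {
  "deltas": [
    [0.0049,0.001,0,0,0,0,0.05],
    [0.0049,0.001,0,0,0,0,0.05],
    [0.0049,0.001,0,0,0,0,0.05],
    [0.0049,0.001,0,0,0,0,0.05],
    [0.0049,0.001,0,0,0,0,0.05],
    [0.0049,0.001,0,0,0,0,0.05],
    [0,0,0,0,0,0,0.05],
    [0,0,0,0,0,0,0.05]
  ]
}}

```text
t: 49.85
eef_pos: [0.4507, -0.1216, 0.0705]
tool_rot: [0.002, 0.365, 0.931, 0.001]
contact_force: [1.2, 3.2, 4.5]
gripper_width: 0.128
grasp_force: 41.8
```

```bash
python3 st.py; python3 - <<'E'
from station import bot
from h import *
for n in('side','scene'):
    c=bot.read_camera(n);np.savez(n+'10.npz',**{k:np.array(v) for k,v in c.items()})
E
```

```text
49.85 [ 0.4507 -0.1216  0.0705] jig 78.6 108.8 z [ 0.005 -0.    -1.   ] closing 0.824 q [ 1.09  0.83 -1.27  2.13  1.    1.    0.08] f [1.2 3.2 4.5] 0.128
```

Emit:
{"fn": "jog_arm", "kwargs": {
  "deltas": [
    [0,0,0,0,0,-0.1,0.05],
    [0,0,0,0,0,-0.1,0.05],
    [0,0,0,0,0,-0.1,0.05],
    [0,0,0,0,0,-0.1,0.05],
    [0,0,0,0,0,-0.1,0.05],
    [0,0,0,0,0,-0.1,0.05],
    [0,0,0,0,0,-0.1,0.05],
    [0,0,0,0,0,-0.1,0.05],
    [0,0,0,0,0,-0.1,0.05],
    [0,0,0,0,0,-0.1,0.05]
  ]
}}

```text
t: 50.95
eef_pos: [0.4509, -0.1213, 0.0705]
tool_rot: [0.002, 0.767, 0.641, 0.002]
contact_force: [3.5, 3.9, 2.1]
gripper_width: 0.13
grasp_force: 41.5
```

Emit:
{"fn": "jog_arm", "kwargs": {
  "deltas": [
    [0,0,0,0,0,-0.1,0.05],
    [0,0,0,0,0,-0.1,0.05],
    [0,0,0,0,0,-0.1,0.05],
    [0,0,0,0,0,-0.03,0.05],
    [0,0,0,0,0,0,0.05]
  ]
}}

```text
t: 51.45
eef_pos: [0.4511, -0.1215, 0.0706]
tool_rot: [0.002, 0.862, 0.508, 0.002]
contact_force: [4.2, 3.1, 1.8]
gripper_width: 0.128
grasp_force: 41.4
```

```bash
python3 st.py
```

```text
51.45 [ 0.4511 -0.1215  0.0706] jig 78.6 108.4 z [ 0.004 -0.001 -1.   ] closing -0.506 q [ 0.96  0.66 -1.04  2.14  0.81  0.81 -1.11] f [4.2 3.1 1.8] 0.128
```

Emit:
{"fn": "jog_arm", "kwargs": {
  "deltas": [
    [0,0,0,0,0,0,0.5],
    [0,0,0,0,0,0,0.5],
    [0,0,0.02,0,0,0,0.5],
    [0,0,0.04,0,0,0,0.6],
    [0,0,0.04,0,0,0.1,1],
    [0.02,-0.025,0,0,0,0.1,1],
    [0.02,-0.025,0,0,0,0.1,1],
    [0.02,-0.025,0,0,0,0.1,1],
    [0.02,-0.025,0,0,0,0.1,1],
    [0.02,-0.025,0,0,0,0.1,1]
  ]
}}

```text
t: 52.45
eef_pos: [0.5486, -0.2489, 0.169]
tool_rot: [0.0, 0.672, 0.741, -0.001]
contact_force: [-0.4, 0.4, 0.2]
gripper_width: 1.001
grasp_force: 0.0
```

Emit:
{"fn": "jog_arm", "kwargs": {
  "deltas": [
    [0.02,-0.025,0,0,0,0.1,1],
    [0.009,-0.012,0,0,0,0,1],
    [0,0,0,0,0,0,1],
    [0,0,0,0,0,0,1]
  ]
}}

```text
t: 52.85
eef_pos: [0.577, -0.2834, 0.1691]
tool_rot: [0.0, 0.635, 0.772, -0.001]
contact_force: [-0.1, -0.4, 0.3]
gripper_width: 1.002
grasp_force: 0.0
```

```bash
python3 st.py; python3 - <<'E'
from station import bot
from h import *
c=bot.read_camera('wrist');np.savez('w11.npz',**{k:np.array(v) for k,v in c.items()})
E
```

```text
52.85 [ 0.577  -0.2834  0.1691] jig -104.5 16.0 z [-0.001 -0.001 -1.   ] closing 0.194 q [ 1.12  0.84 -1.2   1.66  0.82  1.24 -0.07] f [-0.1 -0.4  0.3] 1.002
```

Emit:
{"fn": "jog_arm", "kwargs": {
  "deltas": [
    [0.003,0.0006,-0.04,0,0,0,1],
    [0,0,-0.04,0,0,0,1],
    [0,0,-0.027,0,0,0,1],
    [0,0,-0.01,0,0,0,1],
    [0,0,0,0,0,0,0.85],
    [0,0,0,0,0,0,0.78],
    [0,0,0,0,0,0,0.78]
  ],
  "newtons": 60
}}

```text
t: 53.6
eef_pos: [0.5788, -0.283, 0.0537]
tool_rot: [-0.001, 0.635, 0.772, -0.002]
contact_force: [-8.5, 0.8, -0.2]
gripper_width: 0.786
grasp_force: 3.8
```

```bash
python3 st.py
```

```text
53.6 [ 0.5788 -0.283   0.0537] jig -104.4 14.1 z [-0.003 -0.002 -1.   ] closing 0.194 q [ 1.06  0.96 -1.09  1.71  0.96  1.1  -0.15] f [-8.5  0.8 -0.2] 0.786
```

Emit:
{"fn": "jog_arm", "kwargs": {
  "deltas": [
    [0.002,0.0004,0,0,0,0,0.72],
    [0.0025,0.0005,0,0,0,0,0.66],
    [0.0025,0.0005,0,0,0,0,0.6],
    [0.0025,0.0005,0,0,0,0,0.54],
    [0.0025,0.0005,0,0,0,0,0.48],
    [0.0025,0.0005,0,0,0,0,0.42],
    [0,0,0,0,0,0,0.4],
    [0,0,0,0,0,0,0.38]
  ]
}}

```text
t: 54.4
eef_pos: [0.5928, -0.2808, 0.0533]
tool_rot: [-0.001, 0.636, 0.772, -0.003]
contact_force: [-12.4, -1.4, 10.8]
gripper_width: 0.405
grasp_force: 59.8
```

```bash
python3 st.py
```

```text
54.4 [ 0.5928 -0.2808  0.0533] jig -105.0 -0.0 z [-0.006 -0.003 -1.   ] closing 0.193 q [ 1.04  0.97 -1.09  1.68  0.96  1.12 -0.15] f [-12.4  -1.4  10.8] 0.405
```

Emit:
{"fn": "jog_arm", "kwargs": {
  "deltas": [
    [0,0,0,0,0,0,0.7],
    [0,0,0,0,0,0,0.8],
    [0,0,0,0,0,0,0.8],
    [0,0,0.02,0,0,0,0.8],
    [0,0,0.04,0,0,0,0.8],
    [-0.01,0.03,0.04,0,0,0,0.8],
    [-0.02,0.04,0.04,0,0,0,0.6],
    [-0.02,0.04,0,0,0,0,0.6],
    [-0.02,0.04,0,0,0,0,0.6],
    [0,0,0,0,0,0,0.6]
  ]
}}

```text
t: 55.4
eef_pos: [0.5268, -0.1311, 0.1876]
tool_rot: [0.001, 0.631, 0.776, -0.0]
contact_force: [0.0, -0.8, 0.6]
gripper_width: 0.599
grasp_force: 0.0
```

```bash
python3 st.py; python3 - <<'E'
from station import bot
from h import *
c=bot.read_camera('wrist');np.savez('w12.npz',**{k:np.array(v) for k,v in c.items()})
cv2.imwrite('pics/w12.png',cv2.convertScaleAbs(cv2.resize(c['img'][:,:,::-1],(800,600)),alpha=1.3))
E
```

```text
55.4 [ 0.5268 -0.1311  0.1876] jig 54.6 36.0 z [ 0.002 -0.002 -1.   ] closing 0.205 q [ 1.06  0.7  -1.3   1.88  0.75  1.16 -0.31] f [ 0.  -0.8  0.6] 0.599
```

View pics/w12.png

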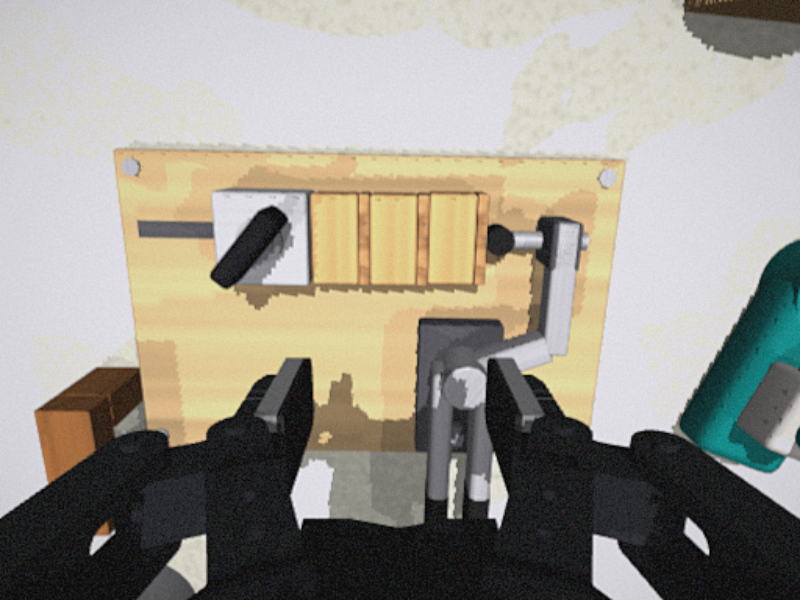

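Emit:
{"fn": "jog_arm", "kwargs": {
  "deltas": [
    [0,0,0,0,0,0,0.6],
    [0,0,0,0,0,0,0.6],
    [0,0,0,0,0,0,0.6],
    [0,0,0,0,0,0,0.6],
    [0,0,0,0,0,0,0.6],
    [0,0,0,0,0,0,0.6],
    [0,0,0,0,0,0,0.6],
    [0,0,0,0,0,0,0.6],
    [0,0,0,0,0,0,0.6],
    [0,0,0,0,0,0,0.6]
  ]
}}

```text
t: 56.45
eef_pos: [0.5288, -0.1376, 0.1852]
tool_rot: [0.001, 0.635, 0.772, -0.0]
contact_force: [0.4, 0.2, 0.5]
gripper_width: 0.597
grasp_force: 0.0
```

Emit:
{"fn": "jog_arm", "kwargs": {
  "deltas": [
    [0,0,0,0,0,0,0.6],
    [0,0,0,0,0,0,0.6],
    [0,0,0,0,0,0,0.6],
    [0,0,0,0,0,0,0.6],
    [0,0,0,0,0,0,0.6],
    [0,0,0,0,0,0,0.6],
    [0,0,0,0,0,0,0.6],
    [0,0,0,0,0,0,0.6],
    [0,0,0,0,0,0,0.6],
    [0,0,0,0,0,0,0.6]
  ]
}}

```text
t: 57.45
eef_pos: [0.5288, -0.1377, 0.1852]
tool_rot: [0.001, 0.635, 0.772, -0.0]
contact_force: [0.5, -0.2, 0.1]
gripper_width: 0.598
grasp_force: 0.0
```

Emit:
{"fn": "jog_arm", "kwargs": {
  "deltas": [
    [0.0071,-0.0229,0,0,0,0,0.5],
    [0.0071,-0.0229,0,0,0,0,0.5],
    [0.0071,-0.0229,0,0,0,0,0.5],
    [0.0071,-0.0229,0,0,0,0,0.5],
    [0.0071,-0.0229,0,0,0,0,0.5],
    [0.0071,-0.0229,0,0,0,0,0.5],
    [0.0071,-0.0229,0,0,0,0,0.5],
    [0.0071,-0.0229,0,0,0,0,0.5],
    [0.0071,-0.0229,0,0,0,0,0.5],
    [0,0,0,0,0,0,0.5]
  ]
}}

```text
t: 58.45
eef_pos: [0.5927, -0.348, 0.1844]
tool_rot: [0.001, 0.637, 0.771, -0.001]
contact_force: [-0.9, -0.5, 0.1]
gripper_width: 0.499
grasp_force: 0.0
```

Emit:
{"fn": "jog_arm", "kwargs": {
  "deltas": [
    [0,0,0,0,0,0,0.5],
    [0,0,0,0,0,0,0.5],
    [0,0,0,0,0,0,0.5],
    [0,0,0,0,0,0,0.5],
    [0,0,0,0,0,0,0.5],
    [0,0,0,0,0,0,0.5],
    [0,0,0,0,0,0,0.5],
    [0,0,0,0,0,0,0.5],
    [0,0,0,0,0,0,0.5],
    [0,0,0,0,0,0,0.5]
  ]
}}

```text
t: 59.45
eef_pos: [0.5927, -0.3438, 0.1852]
tool_rot: [0.001, 0.635, 0.772, -0.0]
contact_force: [-0.0, 0.4, -0.8]
gripper_width: 0.503
grasp_force: 0.0
```

```bash
python3 st.py; python3 - <<'E'
from h import *
c=load('w12.npz');p=np.array([0.5726,-.1778,1.7643])
def toj(q): 
    d=np.array(q[:2])-p[:2];cs,s=np.cos(p[2]),np.sin(p[2]);return (np.array([cs*d[0]+s*d[1],-s*d[0]+cs*d[1]])*1000).round(1)
for n,u,z in [('stopface',(312,240),.04),('b3/b2',(369,240),.032),('b2/b1',(429,240),.032),('b1 front',(487,240),.032),('top',(400,194),.032),('bot',(400,282),.032)]:
    print(n,toj(ray(c,(u[0]*.64,u[1]*.64),z)))
E
```

```text
59.45 [ 0.5927 -0.3438  0.1852] jig -166.7 12.2 z [ 0.001 -0.001 -1.   ] closing 0.194 q [ 1.14  0.87 -1.19  1.54  0.83  1.31  0.04] f [-0.   0.4 -0.8] 0.503
stopface [75.5 81.6]
b3/b2 [74.5 51.9]
b2/b1 [74.9 19.3]
b1 front [ 75.2 -12.3]
top [99.3 35.4]
bot [51.1 34.8]
```

Emit:
{"fn": "jog_arm", "kwargs": {
  "deltas": [
    [0,0,-0.04,0,0,0,0.5],
    [0,0,-0.04,0,0,0,0.5],
    [0,0,-0.04,0,0,0,0.5],
    [0,0,-0.018,0,0,0,0.5],
    [0,0,0,0,0,0,0.3],
    [0,0,0,0,0,0,0.03],
    [0,0,0,0,0,0,0.03],
    [0,0,0,0,0,0,0.03],
    [0,0,0,0,0,0,0.03],
    [0,0,0,0,0,0,0.03]
  ],
  "newtons": 30
}}

```text
t: 60.45
eef_pos: [0.5931, -0.344, 0.0489]
tool_rot: [0.001, 0.635, 0.772, -0.0]
contact_force: [-4.7, 0.4, 7.1]
gripper_width: 0.097
grasp_force: 35.0
```

```bash
python3 st.py
```

```text
60.45 [ 0.5931 -0.344   0.0489] jig -167.0 11.8 z [ 0.002 -0.002 -1.   ] closing 0.194 q [ 1.1   1.01 -1.08  1.61  0.97  1.14 -0.04] f [-4.7  0.4  7.1] 0.097
```

Emit:
{"fn": "jog_arm", "kwargs": {
  "deltas": [
    [-0.005,-0.001,0,0,0,-0.05,0.03],
    [-0.005,-0.0008,0,0,0,-0.05,0.03],
    [-0.005,-0.0005,0,0,0,-0.05,0.03],
    [-0.0052,-0.0002,0,0,0,-0.05,0.03],
    [-0.0053,0.0002,0,0,0,-0.06,0.03],
    [-0.0053,0.0002,0,0,0,-0.05,0.03],
    [-0.0053,0.0002,0,0,0,-0.04,0.03],
    [-0.0053,0,0,0,0,-0.03,0.03],
    [-0.0053,0,0,0,0,-0.03,0.03],
    [-0.0053,0,0,0,0,-0.03,0.03]
  ]
}}

```text
t: 61.45
eef_pos: [0.5408, -0.3427, 0.0487]
tool_rot: [-0.0, 0.788, 0.616, 0.0]
contact_force: [-7.5, 8.3, 13.3]
gripper_width: 0.102
grasp_force: 47.0
```

```bash
python3 st.py
```

```text
61.45 [ 0.5408 -0.3427  0.0487] jig -155.8 62.9 z [ 0.     0.001 -1.   ] closing -0.243 q [ 1.15  0.93 -1.03  1.73  0.91  1.04 -0.46] f [-7.5  8.3 13.3] 0.102
```

Emit:
{"fn": "jog_arm", "kwargs": {
  "deltas": [
    [-0.005,0.0005,0,0,0,-0.03,0.03],
    [-0.005,0.0005,0,0,0,-0.03,0.03],
    [-0.005,0.0005,0,0,0,-0.03,0.03],
    [0,0,0,0,0,0,0.03],
    [0,0,0,0,0,0,0.4],
    [0,0,0,0,0,0,0.5],
    [0,0,0,0,0,0,0.5],
    [0,0,0.03,0,0,0,0.5],
    [0,0,0.04,0,0,0,0.5],
    [0,0,0.04,0,0,0,0.5]
  ]
}}

```text
t: 62.45
eef_pos: [0.5248, -0.3448, 0.1579]
tool_rot: [0.0, 0.816, 0.579, -0.001]
contact_force: [1.2, -1.2, -0.1]
gripper_width: 0.5
grasp_force: 0.0
```

```bash
python3 st.py; python3 - <<'E'
from station import bot
from h import *
p=np.array([0.5726,-.1778,1.7643])
for n in ('scene','side'):
    c=bot.read_camera(n);o=load(n+'0.npz')
    # pixel-difference of handle region vs start (both open) and vs w/ closed model: sample patch around moving handle open/closed positions
    d=np.abs(c['img'].astype(int)-o['img'].astype(int)).sum(2)
    for th in(0,.1,.2,.25):
        a=np.pi-th
        # handle centre line offset: y=12 at locked
        pts=[(-r*np.cos(th)+12*np.sin(th), r*np.sin(th)+12*np.cos(th),50) for r in(70,90,110,130)]
        uv=proj(c,w(p,np.array(pts)/1000)).round().astype(int)
        print(n,th,[tuple(c['img'][v,u]) [0] for u,v in uv],[tuple(o['img'][v,u])[0] for u,v in uv],[int(d[v,u]) for u,v in uv])
E
```

```text
62.45 [ 0.5248 -0.3448  0.1579] jig -154.7 79.0 z [-0.002 -0.001 -1.   ] closing -0.337 q [ 1.23  0.78 -1.12  1.71  0.77  1.16 -0.45] f [ 1.2 -1.2 -0.1] 0.5
scene 0 [np.uint8(28), np.uint8(74), np.uint8(130), np.uint8(143)] [np.uint8(26), np.uint8(65), np.uint8(117), np.uint8(129)] [5, 30, 52, 55]
scene 0.1 [np.uint8(21), np.uint8(16), np.uint8(20), np.uint8(82)] [np.uint8(20), np.uint8(20), np.uint8(22), np.uint8(79)] [2, 10, 4, 10]
scene 0.2 [np.uint8(33), np.uint8(18), np.uint8(19), np.uint8(24)] [np.uint8(32), np.uint8(20), np.uint8(19), np.uint8(26)] [4, 5, 2, 4]
scene 0.25 [np.uint8(67), np.uint8(21), np.uint8(19), np.uint8(20)] [np.uint8(65), np.uint8(22), np.uint8(20), np.uint8(23)] [6, 7, 4, 5]
side 0 [np.uint8(116), np.uint8(154), np.uint8(190), np.uint8(190)] [np.uint8(112), np.uint8(152), np.uint8(188), np.uint8(188)] [11, 6, 6, 5]
side 0.1 [np.uint8(127), np.uint8(185), np.uint8(190), np.uint8(190)] [np.uint8(105), np.uint8(183), np.uint8(188), np.uint8(188)] [69, 7, 6, 7]
side 0.2 [np.uint8(153), np.uint8(30), np.uint8(30), np.uint8(75)] [np.uint8(160), np.uint8(29), np.uint8(30), np.uint8(73)] [17, 5, 2, 6]
side 0.25 [np.uint8(136), np.uint8(24), np.uint8(28), np.uint8(30)] [np.uint8(134), np.uint8(26), np.uint8(28), np.uint8(28)] [5, 3, 4, 10]
```

```bash
python3 - <<'E'
from h import *
c=load('w2.npz');a=load('scene0.npz');b=load('side0.npz');k=.64
P=lambda u,v:np.array([u+.5,v+.5])*k-.5
c1,c2=ray(c,P(290,88),.022),ray(c,P(472,137),.022);print(c1,c2,np.linalg.norm(c1-c2))
z=.022
obs=[(c,[-.08,-.1,z],P(290,88)),(c,[.08,-.1,z],P(472,137)),
(a,[-.08,-.1,z],P(612,347)),(a,[-.08,.1,z],P(715,410)),(a,[.08,.1,z],P(658,467)),(a,[.08,-.1,z],P(552,395)),
(b,[.08,-.1,z],P(306,411)),(b,[-.08,-.1,z],P(358,458)),(b,[-.08,.1,z],P(262,520)),(b,[.08,.1,z],P(211,463))]
p,r=fit(obs,[.52,.358,-.24]);print(p,r)
print(w(p,[[0,-.055,0],[0,0,0],[0,.055,0]]))
E
```

```text
[0.42348784 0.27331913 0.022     ] [0.5759891  0.23859828 0.022     ] 0.15640387570691042
[ 0.52066883  0.35373    -0.22390523] [2.36687775 0.35594431 2.86282532 1.15653715 1.25621645 2.52839504
 4.58741638 2.86293909 2.07120909 2.36071863]
[[0.50845668 0.30010292 0.        ]
 [0.52066883 0.35373    0.        ]
 [0.53288098 0.40735708 0.        ]]
```

Emit:
{"fn": "jog_arm", "kwargs": {
  "deltas": [
    [0.003,0.024,0.01,0,0,-0.104,0.6],
    [0.003,0.024,0.01,0,0,-0.104,0.6],
    [0.003,0.024,0,0,0,-0.104,0.6],
    [0.003,0.024,0,0,0,-0.104,0.6],
    [0.003,0.024,0,0,0,-0.104,0.7],
    [0.003,0.024,0,0,0,-0.104,0.7],
    [0.003,0.024,0,0,0,-0.104,0.7],
    [0.003,0.024,0,0,0,-0.104,0.7],
    [0.003,0.024,0,0,0,-0.104,0.7],
    [0.003,0.024,0,0,0,-0.104,0.7]
  ]
}}

```text
t: 63.55
eef_pos: [0.5554, -0.1041, 0.1767]
tool_rot: [0.001, 0.995, 0.095, -0.001]
contact_force: [-0.4, -0.4, 0.3]
gripper_width: 0.702
grasp_force: 0.0
```

Emit:
{"fn": "jog_arm", "kwargs": {
  "deltas": [
    [0,0,0,0,0,0,0.7],
    [0,0,0,0,0,0,0.7]
  ]
}}

```text
t: 63.75
eef_pos: [0.5555, -0.1046, 0.1769]
tool_rot: [0.001, 0.995, 0.098, -0.001]
contact_force: [-0.9, -0.6, 0.4]
gripper_width: 0.7
grasp_force: 0.0
```

```bash
python3 st.py;python3 - <<'E'
from station import bot
from h import *
c=bot.read_camera('wrist');np.savez('w13.npz',**{k:np.array(v) for k,v in c.items()})
p=np.array([0.5726,-.1778,1.7643])
# profile along row centre line at z=.032: cork(dark)/wood
prof=[]
for y in np.arange(-40,100,3):
    uv=proj(c,w(p,np.array([(x,y,32) for x in range(60,92,4)])/1000)).round().astype(int)
    v=[c['img'][b,a].astype(int) for a,b in uv if 0<=a<512 and 0<=b<384];prof.append((int(y),*np.mean(v,0).astype(int)) if v else (int(y),))
print(prof)
E
```

```text
63.75 [ 0.5555 -0.1046  0.1769] jig 75.1 2.7 z [-0.002 -0.002 -1.   ] closing -1.374 q [ 0.8   0.57 -0.96  1.85  0.55  1.02 -1.77] f [-0.9 -0.6  0.4] 0.7
[(-40, np.int64(145), np.int64(131), np.int64(112)), (-37, np.int64(141), np.int64(125), np.int64(105)), (-34, np.int64(95), np.int64(84), np.int64(67)), (-31, np.int64(92), np.int64(83), np.int64(67)), (-28, np.int64(91), np.int64(85), np.int64(65)), (-25, np.int64(87), np.int64(76), np.int64(59)), (-22, np.int64(126), np.int64(106), np.int64(81)), (-19, np.int64(158), np.int64(133), np.int64(98)), (-16, np.int64(144), np.int64(119), np.int64(88)), (-13, np.int64(44), np.int64(34), np.int64(25)), (-10, np.int64(157), np.int64(117), np.int64(81)), (-7, np.int64(142), np.int64(110), np.int64(75)), (-4, np.int64(175), np.int64(152), np.int64(102)), (-1, np.int64(173), np.int64(156), np.int64(105)), (2, np.int64(171), np.int64(151), np.int64(100)), (5, np.int64(171), np.int64(157), np.int64(106)), (8, np.int64(171), np.int64(146), np.int64(98)), (11, np.int64(171), np.int64(151), np.int64(101)), (14, np.int64(170), np.int64(157), np.in
[... 720 characters left out ...]
, np.int64(166), np.int64(132), np.int64(89)), (62, np.int64(170), np.int64(160), np.int64(106)), (65, np.int64(171), np.int64(149), np.int64(100)), (68, np.int64(171), np.int64(153), np.int64(103)), (71, np.int64(171), np.int64(147), np.int64(99)), (74, np.int64(171), np.int64(146), np.int64(99)), (77, np.int64(170), np.int64(153), np.int64(102)), (80, np.int64(171), np.int64(157), np.int64(106)), (83, np.int64(165), np.int64(133), np.int64(89)), (86, np.int64(56), np.int64(55), np.int64(58)), (89, np.int64(92), np.int64(91), np.int64(93)), (92, np.int64(168), np.int64(167), np.int64(172)), (95, np.int64(164), np.int64(163), np.int64(168)), (98, np.int64(147), np.int64(146), np.int64(151))]
```

Emit:
{"fn": "jog_arm", "kwargs": {
  "deltas": [
    [-0.0015,-0.0003,-0.04,0,0,0,0.7],
    [0,0,-0.04,0,0,0,0.7],
    [0,0,-0.04,0,0,0,0.7],
    [0,0,-0.02,0,0,0,0.7],
    [0,0,0,0,0,0,0.5],
    [0,0,0,0,0,0,0.3],
    [0,0,0,0,0,0,0.3],
    [0,0,0,0,0,0,0.3],
    [0,0,0.01,0,0,0,0.3],
    [0,0,0.03,0,0,0,0.3]
  ],
  "newtons": 60
}}

```text
t: 64.8
eef_pos: [0.5527, -0.1046, 0.0768]
tool_rot: [-0.0, 0.995, 0.098, -0.002]
contact_force: [1.1, -0.6, -0.4]
gripper_width: 0.568
grasp_force: 66.2
```

Emit:
{"fn": "jog_arm", "kwargs": {
  "deltas": [
    [0,0,0.04,0,0,0,0.3],
    [0,0,0.04,0,0,0,0.3],
    [-0.0015,0.03,0,0,0,0.075,0.3],
    [-0.0015,0.03,0,0,0,0.075,0.3],
    [-0.0015,0.034,0,0,0,0.075,0.3],
    [-0.0015,0.034,0,0,0,0.075,0.3],
    [-0.0015,0.034,0,0,0,0.075,0.3],
    [-0.0015,0.034,0,0,0,0.075,0.3],
    [-0.0015,0.034,0,0,0,0.075,0.3],
    [-0.0015,0.034,0,0,0,0.075,0.3]
  ]
}}

```text
t: 65.8
eef_pos: [0.5422, 0.1608, 0.1586]
tool_rot: [0.001, 0.921, 0.389, 0.0]
contact_force: [0.3, -0.5, -1.3]
gripper_width: 0.571
grasp_force: 66.3
```

Emit:
{"fn": "jog_arm", "kwargs": {
  "deltas": [
    [-0.0015,0.034,0,0,0,0.075,0.3],
    [-0.0015,0.034,0,0,0,0.075,0.3],
    [-0.0015,0.034,0,0,0,0.075,0.3],
    [-0.0015,0.034,0,0,0,0.075,0.3],
    [-0.0015,0.034,0,0,0,0.075,0.3],
    [-0.0015,0.034,0,0,0,0.075,0.3],
    [-0.0015,0.034,0,0,0,0.075,0.3],
    [0,0.01,0,0,0,0.025,0.3],
    [0,0,0,0,0,0,0.3]
  ]
}}

```text
t: 66.7
eef_pos: [0.5308, 0.4094, 0.1583]
tool_rot: [0.0, 0.781, 0.624, 0.0]
contact_force: [0.1, 0.0, -0.5]
gripper_width: 0.57
grasp_force: 66.3
```

```bash
python3 st.py
```

```text
66.7 [0.5308 0.4094 0.1583] jig 584.2 -71.9 z [ 0. -0. -1.] closing -0.223 q [-0.06  0.84 -1.11  1.6   0.79  1.21 -1.55] f [ 0.1  0.  -0.5] 0.57
```

Emit:
{"fn": "jog_arm", "kwargs": {
  "deltas": [
    [0,0,-0.04,0,0,0,0.3],
    [0,0,-0.04,0,0,0,0.3],
    [0,0,-0.03,0,0,0,0.3],
    [0,0,-0.0145,0,0,0,0.3],
    [0,0,0,0,0,0,0.3],
    [0,0,0,0,0,0,0.72],
    [0,0,0,0,0,0,0.72],
    [0,0,0,0,0,0,0.72],
    [0,0,0.03,0,0,0,0.72],
    [0,0,0.04,0,0,0,0.72]
  ]
}}

```text
t: 67.7
eef_pos: [0.5311, 0.4067, 0.1025]
tool_rot: [0.001, 0.782, 0.623, -0.002]
contact_force: [0.6, 0.1, -0.5]
gripper_width: 0.722
grasp_force: 0.0
```

Emit:
{"fn": "jog_arm", "kwargs": {
  "deltas": [
    [0,-0.02,0.04,0,0,-0.077,0.72],
    [0,-0.035,0.02,0,0,-0.077,0.72],
    [-0.001,-0.035,0,0,0,-0.077,0.72],
    [-0.001,-0.035,0,0,0,-0.077,0.72],
    [-0.001,-0.035,0,0,0,-0.077,0.72],
    [-0.001,-0.035,0,0,0,-0.077,0.72],
    [-0.001,-0.035,0,0,0,-0.077,0.72],
    [-0.001,-0.035,0,0,0,-0.077,0.72],
    [-0.001,-0.035,0,0,0,-0.077,0.72],
    [-0.001,-0.035,0,0,0,-0.077,0.72]
  ]
}}

```text
t: 68.7
eef_pos: [0.5238, 0.0715, 0.1637]
tool_rot: [0.001, 0.959, 0.282, 0.0]
contact_force: [0.0, 0.1, -0.8]
gripper_width: 0.723
grasp_force: 0.0
```

Emit:
{"fn": "jog_arm", "kwargs": {
  "deltas": [
    [0,-0.035,0,0,0,-0.077,0.72],
    [0,-0.035,0,0,0,-0.077,0.72],
    [0,-0.035,0,0,0,-0.077,0.72],
    [0,-0.035,0,0,0,-0.077,0.72],
    [0,-0.035,0,0,0,-0.075,0.72],
    [0,-0.011,0,0,0,0,0.72],
    [0,0,0,0,0,0,0.72],
    [0,0,0,0,0,0,0.72]
  ]
}}

```text
t: 69.5
eef_pos: [0.5239, -0.1118, 0.1633]
tool_rot: [0.0, 0.995, 0.097, -0.0]
contact_force: [-0.3, -0.2, 0.2]
gripper_width: 0.725
grasp_force: 0.0
```

```bash
python3 st.py
```

```text
69.5 [ 0.5239 -0.1118  0.1633] jig 74.1 35.1 z [-0. -0. -1.] closing -1.376 q [ 0.85  0.55 -0.98  1.92  0.55  0.97 -1.77] f [-0.3 -0.2  0.2] 0.725
```

Emit:
{"fn": "jog_arm", "kwargs": {
  "deltas": [
    [-0.0015,0,-0.04,0,0,0,0.7],
    [0,0,-0.04,0,0,0,0.7],
    [0,0,-0.03,0,0,0,0.7],
    [0,0,-0.0165,0,0,0,0.7],
    [0,0,0,0,0,0,0.5],
    [0,0,0,0,0,0,0.3],
    [0,0,0,0,0,0,0.3],
    [0,0,0,0,0,0,0.3],
    [0,0,0.01,0,0,0,0.3],
    [0,0,0.03,0,0,0,0.3]
  ]
}}

```text
t: 70.5
eef_pos: [0.5211, -0.1135, 0.0759]
tool_rot: [-0.0, 0.995, 0.096, -0.002]
contact_force: [0.1, -0.0, -0.4]
gripper_width: 0.568
grasp_force: 65.0
```

Emit:
{"fn": "jog_arm", "kwargs": {
  "deltas": [
    [0,0,0.04,0,0,0,0.3],
    [0,0,0.04,0,0,0,0.3],
    [0,0.03,0,0,0,0.075,0.3],
    [0,0.03,0,0,0,0.075,0.3],
    [0,0.034,0,0,0,0.075,0.3],
    [0,0.034,0,0,0,0.075,0.3],
    [0,0.034,0,0,0,0.075,0.3],
    [0,0.034,0,0,0,0.075,0.3],
    [0,0.034,0,0,0,0.075,0.3],
    [0,0.034,0,0,0,0.075,0.3]
  ]
}}

```text
t: 71.5
eef_pos: [0.5222, 0.1517, 0.1574]
tool_rot: [0.001, 0.922, 0.387, -0.0]
contact_force: [0.3, -0.5, -0.6]
gripper_width: 0.564
grasp_force: 65.2
```

Emit:
{"fn": "jog_arm", "kwargs": {
  "deltas": [
    [0,0.034,0,0,0,0.075,0.3],
    [0,0.034,0,0,0,0.075,0.3],
    [0,0.034,0,0,0,0.075,0.3],
    [0,0.034,0,0,0,0.075,0.3],
    [0,0.034,0,0,0,0.075,0.3],
    [0,0.032,0,0,0,0.075,0.3],
    [0,0,0,0,0,0.075,0.3],
    [0,0,0,0,0,0.025,0.3],
    [0,0,0,0,0,0,0.3]
  ]
}}

```text
t: 72.4
eef_pos: [0.5225, 0.3518, 0.1567]
tool_rot: [0.001, 0.784, 0.621, -0.0]
contact_force: [0.2, 0.2, -0.4]
gripper_width: 0.571
grasp_force: 65.2
```

```bash
python3 st.py
```

```text
72.4 [0.5225 0.3518 0.1567] jig 529.3 -52.7 z [ 0.    -0.002 -1.   ] closing -0.23 q [ 0.06  0.8  -1.14  1.7   0.78  1.17 -1.53] f [ 0.2  0.2 -0.4] 0.571
```

Emit:
{"fn": "jog_arm", "kwargs": {
  "deltas": [
    [0,0,-0.04,0,0,0,0.3],
    [0,0,-0.04,0,0,0,0.3],
    [0,0,-0.03,0,0,0,0.3],
    [0,0,-0.013,0,0,0,0.3],
    [0,0,0,0,0,0,0.3],
    [0,0,0,0,0,0,0.72],
    [0,0,0,0,0,0,0.72],
    [0,0,0,0,0,0,0.72],
    [0,0,0.03,0,0,0,0.72],
    [0,0,0.04,0,0,0,0.72]
  ]
}}

```text
t: 73.4
eef_pos: [0.5215, 0.3516, 0.103]
tool_rot: [0.001, 0.783, 0.622, -0.002]
contact_force: [0.8, 0.8, -0.4]
gripper_width: 0.721
grasp_force: 0.0
```

Emit:
{"fn": "jog_arm", "kwargs": {
  "deltas": [
    [0,-0.02,0.04,0,0,-0.077,0.72],
    [-0.002,-0.035,0.02,0,0,-0.077,0.72],
    [-0.003,-0.035,0,0,0,-0.077,0.72],
    [-0.003,-0.035,0,0,0,-0.077,0.72],
    [-0.003,-0.035,0,0,0,-0.077,0.72],
    [-0.003,-0.035,0,0,0,-0.077,0.72],
    [-0.003,-0.035,0,0,0,-0.077,0.72],
    [-0.003,-0.035,0,0,0,-0.077,0.72],
    [-0.003,-0.035,0,0,0,-0.077,0.72],
    [-0.003,-0.035,0,0,0,-0.077,0.72]
  ]
}}

```text
t: 74.4
eef_pos: [0.4961, 0.0164, 0.1641]
tool_rot: [0.001, 0.96, 0.281, -0.0]
contact_force: [0.9, 0.0, -0.0]
gripper_width: 0.72
grasp_force: 0.0
```

Emit:
{"fn": "jog_arm", "kwargs": {
  "deltas": [
    [-0.003,-0.035,0,0,0,-0.077,0.72],
    [-0.003,-0.035,0,0,0,-0.077,0.72],
    [0,-0.035,0,0,0,-0.077,0.72],
    [0,-0.028,0,0,0,-0.077,0.72],
    [0,0,0,0,0,-0.069,0.72],
    [0,0,0,0,0,0,0.72],
    [0,0,0,0,0,0,0.72]
  ]
}}

```text
t: 75.1
eef_pos: [0.4904, -0.1147, 0.1638]
tool_rot: [0.001, 0.995, 0.099, -0.0]
contact_force: [1.0, 1.1, -0.5]
gripper_width: 0.728
grasp_force: 0.0
```

```bash
python3 st.py
```

```text
75.1 [ 0.4904 -0.1147  0.1638] jig 77.7 68.5 z [-0.    -0.001 -1.   ] closing -1.373 q [ 0.92  0.5  -1.02  2.    0.54  0.94 -1.75] f [ 1.   1.1 -0.5] 0.728
```

Emit:
{"fn": "jog_arm", "kwargs": {
  "deltas": [
    [0,-0.0028,-0.04,0,0,0,0.7],
    [0,0,-0.04,0,0,0,0.7],
    [0,0,-0.03,0,0,0,0.7],
    [0,0,-0.017,0,0,0,0.7],
    [0,0,0,0,0,0,0.5],
    [0,0,0,0,0,0,0.3],
    [0,0,0,0,0,0,0.3],
    [0,0,0,0,0,0,0.3],
    [0,0,0.01,0,0,0,0.3],
    [0,0,0.03,0,0,0,0.3]
  ]
}}

```text
t: 76.1
eef_pos: [0.4888, -0.1182, 0.0759]
tool_rot: [-0.0, 0.995, 0.098, -0.002]
contact_force: [0.7, -0.8, 0.8]
gripper_width: 0.572
grasp_force: 64.2
```

Emit:
{"fn": "jog_arm", "kwargs": {
  "deltas": [
    [0,0,0.04,0,0,0,0.3],
    [0,0,0.04,0,0,0,0.3],
    [0.0015,0.03,0,0,0,0.08,0.3],
    [0.0015,0.03,0,0,0,0.08,0.3],
    [0.0015,0.03,0,0,0,0.08,0.3],
    [0.0015,0.03,0,0,0,0.08,0.3],
    [0.0015,0.03,0,0,0,0.08,0.3],
    [0.0015,0.03,0,0,0,0.08,0.3],
    [0.0015,0.03,0,0,0,0.08,0.3],
    [0.0015,0.03,0,0,0,0.08,0.3]
  ]
}}

```text
t: 77.1
eef_pos: [0.5023, 0.1228, 0.1574]
tool_rot: [0.001, 0.913, 0.407, -0.0]
contact_force: [0.5, -0.1, 0.1]
gripper_width: 0.565
grasp_force: 64.4
```

Emit:
{"fn": "jog_arm", "kwargs": {
  "deltas": [
    [0.0015,0.03,0,0,0,0.08,0.3],
    [0.0015,0.03,0,0,0,0.08,0.3],
    [0.0015,0.03,0,0,0,0.08,0.3],
    [0.0015,0.03,0,0,0,0.08,0.3],
    [0,0.03,0,0,0,0.08,0.3],
    [0,0.028,0,0,0,0.08,0.3],
    [0,0,0,0,0,0.03,0.3],
    [0,0,0,0,0,0,0.3],
    [0,0,0,0,0,0,0.3]
  ]
}}

```text
t: 78.0
eef_pos: [0.5086, 0.2984, 0.1565]
tool_rot: [0.001, 0.783, 0.622, -0.001]
contact_force: [-0.1, -0.6, -1.3]
gripper_width: 0.569
grasp_force: 64.4
```

```bash
python3 st.py
```

```text
78.0 [0.5086 0.2984 0.1565] jig 479.6 -28.8 z [ 0.    -0.003 -1.   ] closing -0.228 q [ 0.17  0.76 -1.17  1.8   0.77  1.14 -1.49] f [-0.1 -0.6 -1.3] 0.569
```

Emit:
{"fn": "jog_arm", "kwargs": {
  "deltas": [
    [0,0,-0.04,0,0,0,0.3],
    [0,0,-0.04,0,0,0,0.3],
    [0,0,-0.03,0,0,0,0.3],
    [0,0,-0.013,0,0,0,0.3],
    [0,0,0,0,0,0,0.3],
    [0,0,0,0,0,0,0.72],
    [0,0,0,0,0,0,0.72],
    [0,0,0,0,0,0,0.72],
    [0,0,0.03,0,0,0,0.72],
    [0,0,0.04,0,0,0,0.72]
  ]
}}

```text
t: 79.0
eef_pos: [0.5075, 0.299, 0.1033]
tool_rot: [0.001, 0.782, 0.623, -0.002]
contact_force: [0.2, 0.6, 0.6]
gripper_width: 0.717
grasp_force: 0.0
```

Emit:
{"fn": "jog_arm", "kwargs": {
  "deltas": [
    [0,0,0.04,0,0,0,0.72],
    [0,0.01,0.04,0,0,0,0.72],
    [0,0.01,0.04,0,0,0,0.72],
    [0,0.01,0.04,0,0,0,0.72],
    [0,0.01,0.04,0,0,0,0.72],
    [0,0.01,0.03,0,0,0,0.72],
    [0,0,0,0,0,0,0.72],
    [0,0,0,0,0,0,0.72],
    [0,0,0,0,0,0,0.72]
  ]
}}

```text
t: 79.9
eef_pos: [0.5081, 0.3489, 0.3323]
tool_rot: [0.001, 0.782, 0.623, -0.001]
contact_force: [-1.0, 0.0, -0.7]
gripper_width: 0.718
grasp_force: 0.0
```

```bash
python3 st.py; python3 - <<'E'
from station import bot
from h import *
c=bot.read_camera('wrist');np.savez('w20.npz',**{k:np.array(v) for k,v in c.items()})
p=np.array([.5207,.3537,-.224])
hsv=cv2.cvtColor(c['img'],cv2.COLOR_RGB2HSV)
# profiles along tray y (x=0) at height .027 ; and x extents per slot
for z in(.027,):
    for y in range(-96,100,4):
        uv=proj(c,w(p,np.array([(x,y,1e3*z) for x in range(-15,16,5)])/1000)).round().astype(int)
        v=[c['img'][b,a].astype(int) for a,b in uv if 0<=a<512 and 0<=b<384]
        print(y,*(np.mean(v,0).astype(int) if v else '-'),end=' | ')
print()
for yy in(-55,0,55):
    for x in range(-76,80,4):
        a,b=proj(c,w(p,[x/1e3,yy/1e3,.027]))[0].round().astype(int);print(x,c['img'][b,a].sum() if 0<=a<512 and 0<=b<384 else '-',end=' | ')
    print()
E
```

```text
79.9 [0.5081 0.3489 0.3323] jig 529.3 -38.0 z [-0.    -0.003 -1.   ] closing -0.226 q [ 0.13  0.63 -1.28  1.55  0.6   1.42 -1.41] f [-1.   0.  -0.7] 0.718
-96 147 124 90 | -92 74 61 47 | -88 132 109 81 | -84 148 124 92 | -80 148 124 91 | -76 148 123 91 | -72 148 124 91 | -68 150 126 92 | -64 110 92 67 | -60 132 104 70 | -56 158 123 83 | -52 151 117 79 | -48 155 122 82 | -44 155 127 83 | -40 157 137 94 | -36 132 107 73 | -32 148 109 73 | -28 58 43 30 | -24 149 124 92 | -20 69 58 44 | -16 133 108 72 | -12 157 145 98 | -8 156 139 91 | -4 156 133 88 | 0 156 142 94 | 4 156 140 93 | 8 162 149 99 | 12 146 112 77 | 16 108 81 55 | 20 151 126 93 | 24 148 124 92 | 28 150 127 94 | 32 147 134 100 | 36 96 81 61 | 40 86 73 56 | 44 157 149 100 | 48 158 143 97 | 52 155 135 90 | 56 154 142 94 | 60 155 139 93 | 64 157 153 102 | 68 118 88 60 | 72 124 96 69 | 76 149 125 93 | 80 148 124 91 | 84 154 135 100 | 88 90 76 56 | 92 90 75 56 | 96 147 128 95 | 
-76 386 | -72 153 | -68 334 | -64 387 | -60 391 | -56 391 | -52 410 | -48 404 | -44 404 | -40 342 | -36 326 | -32 317 | -28 334 | -24 340 | -20 349 | -16 3
[... 239 characters left out ...]
| -64 371 | -60 375 | -56 393 | -52 385 | -48 386 | -44 382 | -40 411 | -36 385 | -32 386 | -28 392 | -24 403 | -20 398 | -16 398 | -12 390 | -8 404 | -4 391 | 0 387 | 4 398 | 8 395 | 12 384 | 16 392 | 20 402 | 24 402 | 28 92 | 32 341 | 36 346 | 40 355 | 44 365 | 48 349 | 52 327 | 56 333 | 60 347 | 64 320 | 68 326 | 72 93 | 76 381 | 
-76 401 | -72 105 | -68 323 | -64 393 | -60 395 | -56 395 | -52 396 | -48 398 | -44 399 | -40 373 | -36 367 | -32 378 | -28 358 | -24 313 | -20 396 | -16 374 | -12 382 | -8 391 | -4 380 | 0 394 | 4 378 | 8 392 | 12 404 | 16 393 | 20 404 | 24 288 | 28 352 | 32 389 | 36 374 | 40 384 | 44 390 | 48 354 | 52 359 | 56 380 | 60 395 | 64 393 | 68 377 | 72 264 | 76 389 |
```

```bash
python3 - <<'E'
from station import bot
from h import *
p=np.array([.5207,.3537,-.224])
c=load('w20.npz')
cs={'wrist':c,'scene':bot.read_camera('scene'),'side':bot.read_camera('side')}
for n,c in cs.items():
    print(n,(rot(c['attitude']).T@np.array([0,0,1])).round(2))
    for y in range(-76,84,4):
        r=[]
        for x in range(-48,52,8):
            a,b=proj(c,w(p,[x/1e3,y/1e3,.027]))[0].round().astype(int)
            if 0<=a<512 and 0<=b<384:
                q=c['img'][b,a].astype(float);r.append('%3d/%3d'%(100*q[0]/max(q[1],1),q.sum()/3))
            else: r.append('  -  ')
        if n=='wrist' or y<-16: print(y,' '.join(r))
E
```

```text
wrist [-0.    0.27 -0.96]
-76 118/119 117/114 119/116 119/113 117/127 119/119 122/120 120/119 118/121 120/109 122/110 119/116 118/108
-72 118/116 121/110 118/116 116/117 123/123 118/118 118/119 118/121 120/117 119/118 118/110 120/113 119/109
-68 118/118 119/113 119/119 118/117 119/122 120/124 118/119 119/125 119/122 120/117 119/108 120/117 116/111
-64 119/118 122/116 122/116 115/117 119/ 87 123/ 93 120/ 93 118/ 97 114/ 52 121/ 45 117/111 116/117 122/113
-60 121/118 119/117 117/118 117/121 130/ 92 128/ 97 127/103 119/107 118/111 124/101 122/107 118/119 121/111
-56 111/136 118/117 118/113 124/114 130/117 127/124 131/118 127/125 127/121 132/110 120/110 121/116 117/113
-52 110/132 116/125 122/110 125/109 134/112 127/116 129/117 128/116 131/116 131/111 118/112 117/116 117/110
-48 110/138 112/132 124/119 122/109 114/130 131/115 130/118 130/116 132/119 125/117 121/113 118/119 119/111
-44 109/134 111/134 120/129 123/107 112/130 119/127 125/119 132/118 130/120 126/120 116/115 121/113 119/109
-40 111/132 110/136 119/127 120/122 106/131 106/137 111/129 124/123 120/126 124/123 120/115 116/117 11
[... 5810 characters left out ...]
/150 129/151 129/150 121/154 118/144 118/138 118/133
-40 119/150 119/116 126/ 80 120/129 117/168 117/167 129/151 129/155 128/152 127/155 118/142 118/140 118/132
-36 117/161 119/143 128/ 80 118/155 124/152 116/156 126/147 127/132 129/142 122/139 119/145 119/139 118/133
-32 119/161 120/142 128/ 80 127/133 130/144 132/130 130/136 127/143 132/119 128/127 119/141 117/139 118/132
-28 119/161 121/115 130/ 58 124/115 131/104 131/103 134/ 97 133/104 133/ 93 118/144 118/143 119/142 118/134
-24 118/161 121/107 130/ 68 132/ 74 132/ 70 132/ 75 127/ 79 133/ 74 122/115 118/144 119/146 118/141 119/136
-20 116/168 119/136 123/ 99 122/ 97 118/126 120/117 121/124 118/149 118/143 118/146 118/145 118/139 118/135
```

```bash
python3 -c "
from station import bot
print(bot.hand_in())"
```

```text
the job is handed in; nothing more can be done
None
```

The job is handed in at about 80 s of the 210 s. The three bricks present were pressed in a snug row for over four seconds, the pliers were released and stand open, and the bricks lie flat side by side in the tray. Two bricks tipped onto their long edges when first placed in the row, so I laid them flat again before pressing. With the picture allowance used up, the final tray layout and the open pliers were checked from image data only; I did not separately check that the lever had sprung back, and the hand-in returned no verdict.

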